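# Tip the model trees out of the sliding-lid box

### The job

The wooden sliding-lid box on the sloping drawing board holds four wooden balls, the trees for a model, and its lid runs open by itself as soon as nothing stops it: lift the box off with your fingers pinching lid and box together so that the lid stays shut, and set it down level on the flat desk, still shut, and let go. Then slide the lid well open, pick the box up with the lid pinched so that it stays open, and tip all four balls out of the open end into the grey tray. Put the box back on the desk, level, let go, and do not disturb the pen pot, spray can or glue bottle.

Things in the scene. Friction and masses are not known exactly. Their poses are not given: they have to be found in the camera images.
- box_center (a point): Centre of the wooden box with lid: 180 mm long (x, to the pouring end), 62 wide (y), 50 high (z, to the lid); 25 mm above the underside. The lower 40 mm is the box, open on top; the top 10 mm is the flat lid, exactly as wide, so a pad can press both across the seam 15 mm above this point. Starts on the board, pouring end uphill, lid end board on the ledge, this point 81 mm above the desk.
- box_lip (a point): Middle of the rim of the pouring end: 88 mm along x from box_center and 15 mm above it. The balls leave over it: inside, behind a 4 mm end wall, the 6 mm floor rises to the rim as a 32 degree ramp 54 mm long, so they roll out only when the box is tipped pouring end down well past 32 degrees (50 or more). Box 0.30 kg (within a quarter), lid 80 g.
- lid (a joint): How far the lid is slid open, in m: 0 shut, 0.09 at its end stop. It slides to the box's -x, away from the pouring end, and cannot lift off. Its runners have almost no friction: tilted over about 5 degrees it runs downhill unless fingers press on it; fingers on the box alone leave it free. The 26 mm balls need it open 60 mm or more.
- lid_pull (a point): Middle of the lid's finger grip: the upper 18 mm of its upright end board, above the lid's flat top. The board is 8 mm thick (box x) and 62 mm wide, just outside the box's -x end, and can be pinched from above across its 8 mm, or pushed. This point is 94 mm to -x of box_center with the lid shut, 59 mm above the underside, and moves with the lid.
- board: Fixed sloping drawing board, 240 mm deep, 310 mm wide; origin on the desk under its centre, to the robot's left or right. There its surface is 60 mm above the desk; it rises along its x at 18 degrees (23 mm high at the low edge, 97 mm at the high edge). A ledge 12 mm wide and 16 mm high runs along the low (-x) edge.
- tray_in (a point): Fixed grey open tray, 220 mm (x) by 160 mm (y) outside, walls 5 mm thick and 34 mm high above the desk. This point is the middle of its inner floor, 5 mm above the desk.
- pen_pot: Bystander: glass pot of pens, 80 mm across, 155 mm high with pens, origin at its underside.
- spray_can: Bystander: tall metal spray can, 54 mm across, 170 mm high, origin at its underside.
- glue_bottle: Bystander: white glue bottle, 50 mm across, 120 mm high, origin at its underside.
- ball0_center (a point): Centre of wooden ball 0, 26 mm across, 10 g, at first shut inside the box.
- ball1_center (a point): Centre of wooden ball 1, 26 mm across, 10 g, at first shut inside the box.
- ball2_center (a point): Centre of wooden ball 2, 26 mm across, 10 g, at first shut inside the box.
- ball3_center (a point): Centre of wooden ball 3, 26 mm across, 10 g, at first shut inside the box.
Not all that is in view belongs to the job. Leave any yellow look-alike of the part that bears box_center alone.

How it is judged (in metres and radians):
On the way, in this order (a step that is already met when the one before it is completed fails the run):
1. the box is lifted off the board, lid shut, with the fingers pressing on the lid as well as the box (height (world z) of box_center above 0.11 m and contact force between the fingers and lid above 0.5 N and value of joint lid below 0.01 m), for 0.2 s.
2. the box stands level on the flat desk, let go, the lid still shut (height (world z) of box_center below 0.0285 m and angle between box_center's own z axis and vertical below 0.06 rad and value of joint lid below 0.01 m and contact force between the fingers and box below 0.05 N), for 0.2 s.
3. the lid is slid open at least 45 mm while the box stands on the desk (height (world z) of box_center below 0.0285 m and angle between box_center's own z axis and vertical below 0.06 rad and value of joint lid above 0.045 m), for 0.2 s.
4. the box is lifted and tipped pouring end down over the tray with the fingers holding the lid open (height (world z) of box_center above 0.06 m and angle between box_center's own z axis and vertical above 0.6 rad and value of joint lid above 0.04 m and contact force between the fingers and lid above 0.5 N and horizontal distance between box_lip and tray_in below 0.13 m), for 0.2 s.
At the end, for the whole second after the job is handed in: All four balls lie inside the tray, below its rim; the box stands on the flat desk, its centre within 3.5 mm of its standing height and level within 0.06 rad, at rest and let go; the lid may be open or shut (x of ball0_center in the frame of tray_in between -0.108 and 0.108 m and y of ball0_center in the frame of tray_in between -0.078 and 0.078 m and z of ball0_center in the frame of tray_in between 0.005 and 0.03 m and x of ball1_center in the frame of tray_in between -0.108 and 0.108 m and y of ball1_center in the frame of tray_in between -0.078 and 0.078 m and z of ball1_center in the frame of tray_in between 0.005 and 0.03 m and x of ball2_center in the frame of tray_in between -0.108 and 0.108 m and y of ball2_center in the frame of tray_in between -0.078 and 0.078 m and z of ball2_center in the frame of tray_in between 0.005 and 0.03 m and x of ball3_center in the frame of tray_in between -0.108 and 0.108 m and y of ball3_center in the frame of tray_in between -0.078 and 0.078 m and z of ball3_center in the frame of tray_in between 0.005 and 0.03 m and height (world z) of box_center below 0.0285 m and angle between box_center's own z axis and vertical below 0.06 rad and linear speed of box below 0.02 m/s and contact force between the fingers and box below 0.05 N); the robot touches nothing.
It fails at once if the pen pot is moved more than 30 mm or tipped (distance of pen_pot from where it was at the start of the episode above 0.03 m or angle between pen_pot's own z axis and vertical above 0.3 rad).
It fails at once if the spray can is moved more than 30 mm or tipped (distance of spray_can from where it was at the start of the episode above 0.03 m or angle between spray_can's own z axis and vertical above 0.3 rad).
It fails at once if the glue bottle is moved more than 30 mm or tipped (distance of glue_bottle from where it was at the start of the episode above 0.03 m or angle between glue_bottle's own z axis and vertical above 0.3 rad).
It also fails if it takes over 72 s, if anything falls off the work surface, if the arm or the gripper's body presses on something with over 40 N, if the wrist force passes 120 N, or if a joint passes its speed limit or range.

### The arm

A 6-joint arm with a two-finger parallel gripper is mounted at the origin on the work surface. World frame = base frame: x ahead of the robot, y to its left, z up, the work surface at z = 0. Lengths are in mm, angles in rad, forces in N, time in s.
With the tool pointing down it reaches from about 275 to 1000 mm from the base axis. Payload 8.4 kg.
Tool frame: the origin (TCP) lies on the mounting face of the last link; the fingertips stand 173 mm ahead of it and the grasp point (between the pads) lies 155 mm ahead of it; z points along the fingers, y is the direction in which the jaws open and shut (so a half turn about z gives the same grasp; the last joint's range is limited). The gripper opens to 85 mm and grips with 20 to 120 N. Pads are 22 mm wide; open, the fingers measure 114 mm over their backs; the gripper's body (76 mm by 85 mm) begins 54 mm behind the grasp point. The pads swing forward as they close: fully open they stand 13 mm farther back than shut.
Start: joints at [-1.294, 0.353, 1.633, -0, 1.155, -0.002], TCP at [172, -600.871, 404.681] pointing down, gripper open.
Joint ranges: [-2.63, 2.63], [-0.92, 2.1], [0.06, 2.66], [-1.3, 4.44], [0, 2.69], [-3.02, 3.02]. Speed limits (rad/s): [2.22, 2.22, 2.79, 3.14, 3.14, 3.14].

### API

Orientations are given as [roll, pitch, yaw] about the fixed x, y, z axes, in that order (R = Rz(yaw) Ry(pitch) Rx(roll)).
In Python, from rig import r, grab_frame, spotter gives the robot as it stands.
- The arm moves only by the tool apply_moves, never from a script. Its argument "motion" is text: rows parted by semicolons, each of 5 numbers parted by spaces: the opening, from -1 (shut) to 1 (fully open), then the shift along the tool's x, y, z as a fraction of full scale, then the turn about the tool's z as a fraction of full scale. In form: hand x y z twist; .... A call has 1 to 20 rows; each row is the pose to reach, as a shift and turn from the pose commanded when the call began, along the tool's axes at that moment, turning the shorter way round; what a row does not reach only later rows make up. Full scale, the value 1, is 1 m for a shift and pi rad for a turn. A row lasts 1/12 s, in which the tool goes at most 41.7 mm and 7.16 degrees, less where a joint would pass 70% of its speed; a pose out of reach is approached as far as the arm can. A call with a number of a shift or a turn outside -1 to 1 is refused whole. A call with a gripper value outside its range is refused whole. The fingers move at their own pace and stop on an object; "squeeze" is the grip in N (left out, the last holds). Time passes only in rows, so rows that repeat a pose let the fingers close. It gives the time, the measured TCP pose, the force and the opening at its end, in the units of the state.
- r.sense(): the state, without advancing time (a new reading comes with each control period).
- grab_frame(name): name is "scene" or "top" or "wrist"; returns a dict with "img" (384x512x3 uint8, red, green, blue), "fx", "fy", "cx", "cy" (pixels), "dist_coeffs" ([k1, k2, p1, p2, k3] as OpenCV has them; the pictures are not rectified), "R" (3x3) and "t" (3): a world point X has camera coordinates R X + t. Camera axes: x right, y down, z forward; pixel columns grow to the right and rows downward; lengths in mm; the calibration is good to about 2 mm. A picture is of the moment at which its call begins. There is no depth.
- r.sign_off(): hands the job in, once; it reports no verdict.
Trained networks look in the newest picture that a camera, given by its name, has taken for a name from the list of things; names that differ only in an ending like _2 or _b are one class to them, and where a whole thing is asked for, a point or a joint stands for the part that bears it (a point fixed in the world has none). Each returns a list of dicts, best first, with "conf" (0 to 1); they miss things now and then, are a little off and sometimes report something else, mostly with a low value. They report only what shows in the picture. A call takes as long as a camera call. They do not tell look-alikes from the thing itself.
- spotter.boxes_of(query, camera): "point" ([x, y, z] in mm, in world coordinates, good to about 4 mm: the middle of the surface that is visible of it).
- spotter.place_of(query, camera): "point" ([x, y, z] in mm, in world coordinates, good to about 4 mm: a listed point, or the origin of a listed thing).
The state is a dict: "clock": time; "qpos": joint angles; "qvel": joint speeds; "joint_efforts": joint torques, N m; "eef_pos": TCP position; "tcp_rot": TCP orientation; "contact_force": force on the tool from outside, world axes, zero at the start; "wrist_torque": the same for the moment, N m; "opening": opening from 0.0 (shut) to 1.0 (fully open).
Only numpy, scipy, OpenCV 4.12 (cv2) and the standard library are available. Lean on these libraries where they do the work, as an engineer would, in place of code of your own. Each camera call takes 0.05 s, during which the arm holds its last target.

## Working session

There is one attempt and no reset: what is moved stays moved. The work goes in short steps, Python scripts to look and compute and a tool call to move; the robot and the scene stay as the last step left them, time stands still between calls to the robot, and variables do not carry over. Pictures are saved under pics/ and viewed, and the job is handed in when it is done.

Besides the shell and the picture viewer there is one more tool, called after "Call:" as name(argument=value, ...) on one line, values as JSON. apply_moves: Moves the arm, as the interface text tells. Its arguments: {"type":"object","properties":{"motion":{"type":"string"},"squeeze":{"type":"number"}},"required":["motion"]}

```bash
mkdir -p pics; ls; python3 - <<'E'
from rig import r, grab_frame, spotter
import cv2
print(r.sense())
for c in ["scene","top","wrist"]:
    f=grab_frame(c); cv2.imwrite(f"pics/{c}0.png",f["img"][:,:,::-1])
    print(c,f["fx"],f["cx"],f["cy"],f["R"],f["t"])
for n in ["box_center","box_lip","lid_pull","board","tray_in","pen_pot","spray_can","glue_bottle"]:
    for c in ["scene","top"]:
        print(n,c,[(x["conf"],[round(v) for v in x["point"]]) for x in spotter.place_of(n,c)][:4])
E
```

```text
pics
{'clock': 0.0, 'qpos': array([-1.29439749e+00,  3.53625834e-01,  1.63412684e+00, -7.62056193e-06,
        1.15521484e+00, -2.39029304e-03]), 'qvel': array([-0.00142834,  0.00020713,  0.00046786, -0.00091393,  0.00094954,
       -0.00053256]), 'joint_efforts': array([ 5.16471318e-04, -6.05256057e+01, -3.42071307e+01, -1.66258228e-04,
        9.38387762e-03, -4.29976907e-07]), 'eef_pos': array([ 171.93482484, -600.63889519,  403.97858125]), 'tcp_rot': array([-3.14021778e+00,  3.68133714e-06,  2.78792212e-01]), 'contact_force': array([-0.67696445,  0.68820088,  0.31895396]), 'wrist_torque': array([-0.01004687, -0.05314274, -0.02874615]), 'opening': 1.0026574200563234}
scene 463.5418757130231 260.6064490434957 193.13371782406097 [[-0.08371198  0.99638335  0.01457833]
 [ 0.62370206  0.06379938 -0.77905415]
 [-0.77716667 -0.05612363 -0.62678712]] [  98.2368921  -235.13238005 1869.4120291 ]
top 365.1492797860781 258.0712220426373 188.952312336419 [[ 0.00539864 -0.99966843  0.02517688]
 [-0.99902267 -0.00649627 -0.04372082]
 [ 0.04386988 -0.02491624 -0.9987265 ]] [ -67.42509665  508.636
[... 426 characters left out ...]
, 155, 4]), (0.32, [432, 327, 84])]
box_lip top [(0.91, [346, 288, 27]), (0.78, [612, 320, 121])]
lid_pull scene [(0.82, [431, 326, 83]), (0.52, [173, 356, 30])]
lid_pull top [(0.73, [177, 357, 31]), (0.7, [430, 321, 85])]
board scene [(0.73, [781, 154, 0]), (0.56, [548, 278, -1]), (0.43, [610, 318, 125])]
board top [(0.86, [543, 272, 3])]
tray_in scene [(0.95, [520, -273, 2]), (0.2, [546, 277, 0])]
tray_in top [(0.61, [522, -274, 5])]
pen_pot scene [(0.64, [780, 151, -1])]
pen_pot top [(0.67, [782, 148, 0])]
spray_can scene [(0.9, [805, 31, 0])]
spray_can top [(0.69, [808, 33, -2])]
glue_bottle scene [(0.82, [769, -134, -3])]
glue_bottle top [(0.62, [772, -132, 4]), (0.53, [610, 320, 120])]
```

View pics/scene0.png

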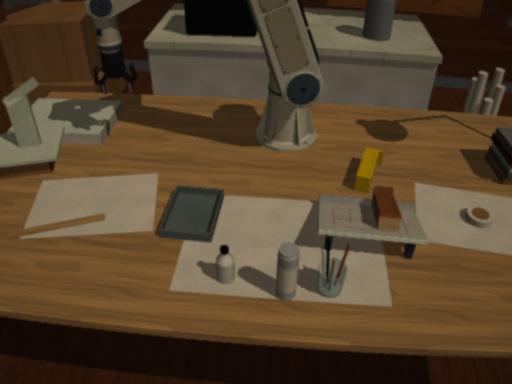

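View pics/top0.png

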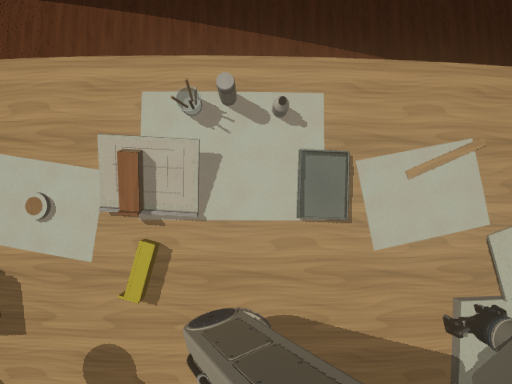

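The top and scene pictures show the brown box on the board at top px ~(130,182), and the yellow look-alike at ~(141,270). The tray is at ~(323,185), and the pot, can and bottle are at the far edge. The network positions agree with this: box centre ≈ (532,320,80), pull ≈ (430,323,84), lip ≈ (610,319,122). I'll move above the box.

Call:
apply_moves(motion="1 0.593 -0.788 0 0.098;1 0.593 -0.788 0 0.098;1 0.593 -0.788 0 0.098;1 0.593 -0.788 0 0.098;1 0.593 -0.788 0 0.098;1 0.593 -0.788 0 0.098;1 0.593 -0.788 0 0.098;1 0.593 -0.788 0 0.098;1 0.593 -0.788 0 0.098;1 0.593 -0.788 0 0.098;1 0.593 -0.788 0 0.098;1 0.593 -0.788 0 0.098;1 0.593 -0.788 0 0.098;1 0.593 -0.788 0 0.098;1 0.593 -0.788 0 0.098;1 0.593 -0.788 0 0.098;1 0.593 -0.788 0 0.098;1 0.593 -0.788 0 0.098;1 0.593 -0.788 0 0.098;1 0.593 -0.788 0 0.098", squeeze=40)

```text
clock: 2.62
eef_pos: [470.7, 179.5, 404.9]
tcp_rot: [-3.141, -0.001, -0.029]
contact_force: [1.3, -1.0, -0.8]
opening: 0.998
```

Call:
apply_moves(motion="1 0.05 -0.142 0 0;1 0.05 -0.142 0 0;1 0.05 -0.142 0 0;1 0.05 -0.142 0 0;1 0.05 -0.142 0 0;1 0.05 -0.142 0 0;1 0.05 -0.142 0 0")

```text
clock: 3.2
eef_pos: [524.2, 317.2, 404.3]
tcp_rot: [3.141, 0.001, -0.029]
contact_force: [0.3, 0.3, -0.8]
opening: 1.0
```

```bash
cat > h.py <<'E'
from rig import r, grab_frame, spotter
import cv2, numpy as np
def pic(c,n):
    f=grab_frame(c); cv2.imwrite(f"pics/{n}.png",f["img"][:,:,::-1]); return f
def ray(f,uv,z):
    K=np.array([[f["fx"],0,f["cx"]],[0,f["fy"],f["cy"]],[0,0,1]])
    p=cv2.undistortPoints(np.array([[uv]],float),K,np.array(f["dist_coeffs"]))[0,0]
    R=np.array(f["R"]);t=np.array(f["t"]);o=-R.T@t;d=R.T@np.array([p[0],p[1],1])
    return o+d*(z-o[2])/d[2]
def proj(f,X):
    K=np.array([[f["fx"],0,f["cx"]],[0,f["fy"],f["cy"]],[0,0,1]])
    return cv2.projectPoints(np.array(X,float).reshape(-1,3),cv2.Rodrigues(np.array(f["R"]))[0],np.array(f["t"],float),K,np.array(f["dist_coeffs"]))[0][:,0]
def find(names,cams):
    for n in names:
        for c in cams:
            print(n,c,[(x["conf"],[round(v) for v in x["point"]]) for x in spotter.place_of(n,c)][:3])
E
python3 - <<'E'
from h import *
for c in ["wrist","top"]: pic(c,c+"1")
find(["box_center","box_lip","lid_pull"],["wrist","top"])
s=r.sense(); print(s["eef_pos"],s["tcp_rot"])
E
```

```text
box_center wrist [(0.76, [531, 324, 81])]
box_center top [(0.97, [530, 321, 82]), (0.86, [256, 300, 27])]
box_lip wrist [(0.83, [342, 294, 31]), (0.65, [611, 318, 125])]
box_lip top [(0.91, [610, 318, 122]), (0.83, [343, 288, 28])]
lid_pull wrist [(0.77, [432, 326, 82]), (0.45, [530, 323, 78])]
lid_pull top [(0.68, [178, 356, 30]), (0.62, [431, 326, 83])]
[524.61342296 317.13514604 404.93888866] [-3.14142416e+00 -2.64063230e-04 -2.97553394e-02]
```

View pics/wrist1.png

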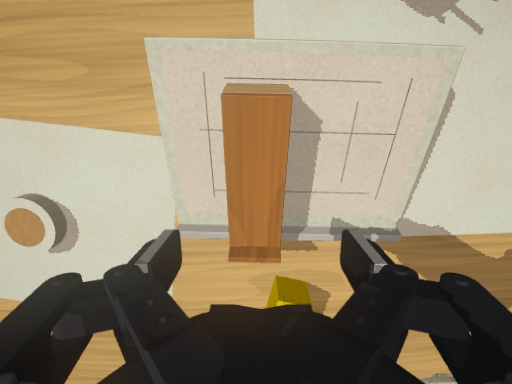

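```bash
python3 - <<'E'
from h import *
f=grab_frame("wrist")
for uv in [(223,94),(291,96)]: print(ray(f,uv,132.6))
for uv in [(229,247),(280,247)]: print(ray(f,uv,97))
from scipy.spatial.transform import Rotation as Ro
for yaw in (0,-1.5,-3):
    R=Ro.from_euler('z',yaw,degrees=True).as_matrix()@Ro.from_euler('y',-18,degrees=True).as_matrix()
    c=np.array([531,322,81])
    P=[c+R@np.array(p) for p in [(90,31,25),(90,-31,25),(-98,31,43),(-98,-31,43)]]
    print(yaw,proj(f,P).round(1).tolist())
E
```

```text
[612.68411662 347.92201579 132.6       ]
[609.1816848  288.94975364 132.6       ]
[449.16282049 356.8066338   97.        ]
[447.38779259 298.01974511  97.        ]
0 [[217.5, 98.8], [288.6, 96.4], [234.0, 263.5], [285.8, 262.1]]
-1.5 [[219.8, 97.8], [291.0, 97.4], [231.6, 263.0], [283.4, 262.8]]
-3 [[222.1, 96.8], [293.3, 98.4], [229.3, 262.3], [281.1, 263.4]]
```

Call:
apply_moves(motion="1 -0.003 -0.0055 0.04 0.0065;1 -0.003 -0.0055 0.08 0.0065;1 -0.003 -0.0055 0.11 0.0065;1 -0.003 -0.0055 0.13 0.0065;1 -0.003 -0.0055 0.145 0.0065;1 -0.003 -0.0055 0.155 0.0065;1 -0.003 -0.0055 0.161 0.0065;1 -0.003 -0.0055 0.161 0.0065")

```text
clock: 4.32
eef_pos: [521.6, 323.1, 242.9]
tcp_rot: [3.141, 0.001, -0.05]
contact_force: [0.8, -0.3, -0.5]
opening: 0.999
```

```bash
python3 - <<'E'
from h import *
for c in ["wrist","scene"]: pic(c,c+"2")
im=cv2.imread("pics/scene2.png"); cv2.imwrite("pics/scene2c.png",cv2.resize(im[100:260,280:480],None,fx=4,fy=3.5)[:600,:800])
s=r.sense(); print(s["eef_pos"],s["tcp_rot"],s["contact_force"])
E
```

```text
[522.10978855 323.41228061 244.43656638] [-3.14101466e+00 -8.48807747e-04 -4.95711778e-02] [-0.86120579 -0.61579662 -0.4177177 ]
```

View pics/wrist2.png

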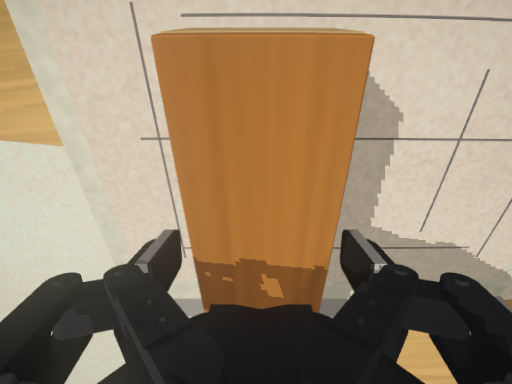

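View pics/scene2c.png

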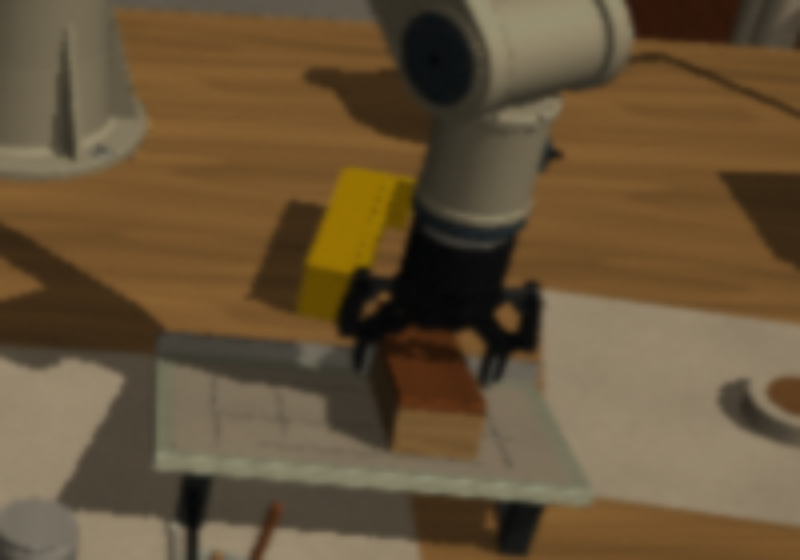

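The fingers straddle the box symmetrically in the wrist picture, with tips at px ~(165,240) and (355,240) and box edges at ~(185,240) and (338,240). I'll close now.

Call:
apply_moves(motion="-1 0 0 0 0;-1 0 0 0 0;-1 0 0 0 0;-1 0 0 0 0;-1 0 0 0 0;-1 0 0 0 0;-1 0 0 0 0;-1 0 0 0 0", squeeze=50)

```text
clock: 5.08
eef_pos: [522.1, 323.4, 245.0]
tcp_rot: [-3.141, -0.001, -0.049]
contact_force: [-1.4, -1.6, 5.9]
opening: 0.716
```

```bash
python3 - <<'E'
from h import *
for c in ["wrist"]: pic(c,c+"3")
s=r.sense(); print(s["eef_pos"],s["tcp_rot"],s["contact_force"],s["opening"]*85)
E
```

```text
[522.10526108 323.41213637 245.00760227] [-3.14070514e+00 -1.51218962e-03 -4.94379484e-02] [-0.88681486 -1.43434813  6.27318434] 60.77730918217908
```

View pics/wrist3.png

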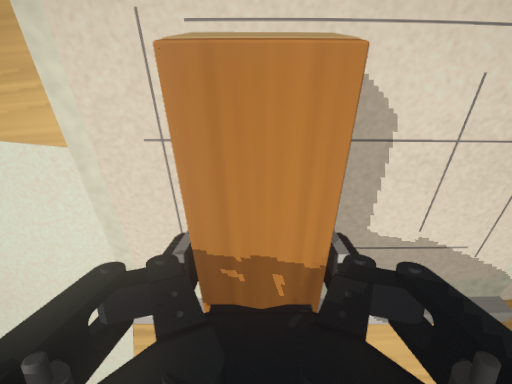

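Call:
apply_moves(motion="-1 0 0 -0.01 0;-1 0 0 -0.02 0;-1 0 0 -0.035 0;-1 0 0 -0.05 0;-1 0 0 -0.065 0;-1 0 0 -0.08 0;-1 0 0 -0.09 0;-1 0 0 -0.09 0;-1 0 0 -0.09 0;-1 0 0 -0.09 0;-1 0 0 -0.09 0")

```text
clock: 6.05
eef_pos: [521.4, 323.0, 332.6]
tcp_rot: [3.141, 0.002, -0.05]
contact_force: [-0.4, 0.0, -3.9]
opening: 0.716
```

```bash
python3 - <<'E'
from h import *
for c in ["wrist","scene"]: pic(c,c+"4")
im=cv2.imread("pics/scene4.png"); cv2.imwrite("pics/scene4c.png",cv2.resize(im[100:260,280:480],None,fx=4,fy=3.5)[:600,:800])
find(["box_center","box_lip","lid_pull"],["scene","top","wrist"])
s=r.sense(); print(s["eef_pos"],s["contact_force"],s["opening"]*85)
E
```

```text
box_center scene [(0.65, [259, 294, 30]), (0.61, [531, 321, 168])]
box_center top [(0.97, [530, 321, 82]), (0.86, [256, 300, 27])]
box_center wrist [(0.94, [533, 327, 169])]
box_lip scene [(0.95, [346, 286, 34]), (0.92, [608, 315, 213]), (0.47, [524, -272, 2])]
box_lip top [(0.91, [610, 318, 122]), (0.83, [343, 288, 28])]
box_lip wrist [(0.73, [610, 314, 210])]
lid_pull scene [(0.79, [432, 326, 172]), (0.6, [175, 353, 30])]
lid_pull top [(0.68, [178, 356, 30]), (0.62, [431, 326, 83])]
lid_pull wrist []
[521.7549391  323.23745662 333.65151324] [ 0.86553186 -0.29223389 -3.82059351] 60.873627177784485
```

View pics/wrist4.png

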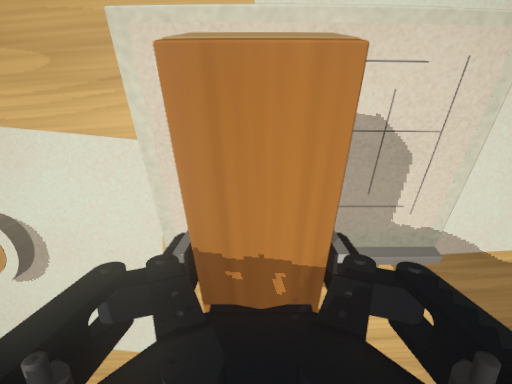

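View pics/scene4c.png

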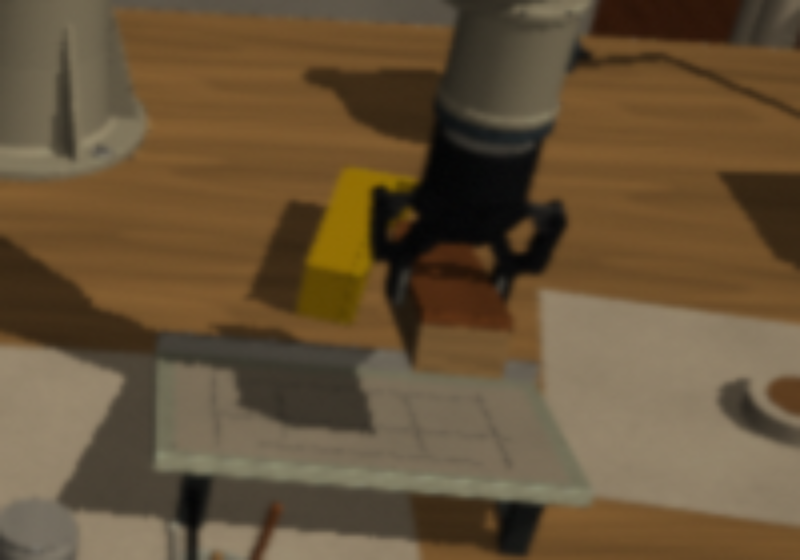

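Wrist and scene pictures show the box held, still pitched 18° and shut (lip–pull distance 181 mm, expected 183), with its centre ~169 mm high. Next I'll carry it to the free desk area.

Call:
apply_moves(motion="-1 0 0.03 0 0;-1 -0.001 0.065 0 0;-1 -0.002 0.1 0 0;-1 -0.002 0.135 0 0;-1 -0.003 0.17 0 0;-1 -0.003 0.205 0 0;-1 -0.004 0.24 0 0;-1 -0.004 0.275 0 -0.005;-1 -0.005 0.31 0 -0.01;-1 -0.005 0.335 0.02 -0.016;-1 -0.005 0.344 0.05 -0.016;-1 -0.005 0.344 0.08 -0.016;-1 -0.005 0.344 0.1 -0.016;-1 -0.005 0.344 0.105 -0.016;-1 -0.005 0.344 0.105 -0.016")

```text
clock: 7.85
eef_pos: [499.3, -20.1, 227.6]
tcp_rot: [-3.141, 0.003, 0.001]
contact_force: [0.1, 0.7, -3.5]
opening: 0.72
```

```bash
python3 - <<'E'
from h import *
for c in ["scene"]: pic(c,c+"5")
im=cv2.imread("pics/scene5.png"); cv2.imwrite("pics/scene5c.png",cv2.resize(im[100:260,180:380],None,fx=4,fy=3.5)[:600,:800])
find(["box_center","box_lip","lid_pull"],["scene","wrist"])
s=r.sense(); print(s["eef_pos"],s["contact_force"],s["opening"]*85)
E
```

```text
box_center scene [(0.57, [509, -21, 61]), (0.57, [257, 296, 32])]
box_center wrist [(0.94, [533, 327, 169])]
box_lip scene [(0.66, [586, -22, 107]), (0.58, [343, 286, 34])]
box_lip wrist [(0.73, [610, 314, 210])]
lid_pull scene [(0.77, [408, -20, 65]), (0.72, [171, 355, 30])]
lid_pull wrist []
[500.22591986 -19.93443271 229.78776039] [-0.05344343  0.76213491 -3.71421003] 60.970530655108305
```

View pics/scene5c.png

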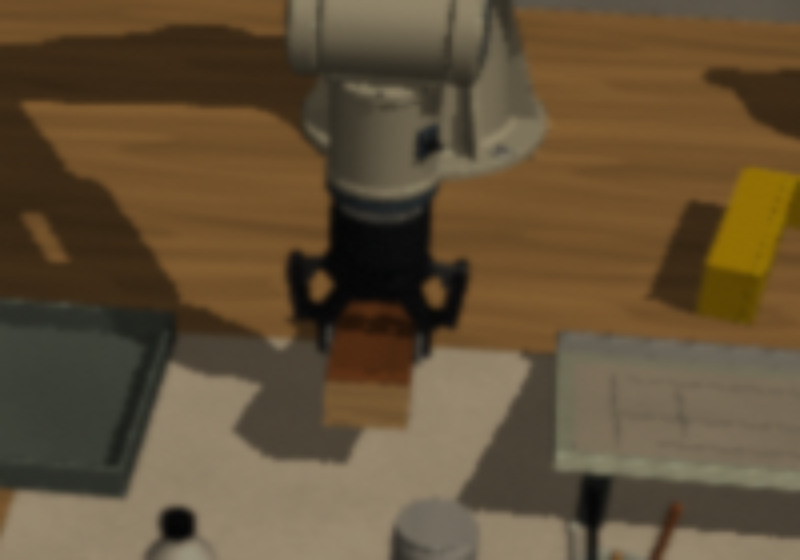

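The scene picture shows the box nose-up in the fingers above clear paper, between tray and board. Now I'll lower it slowly so the desk turns it level in the grip.

Call:
apply_moves(motion="-1 0 0 0.003 0;-1 0 0 0.006 0;-1 0 0 0.009 0;-1 0 0 0.012 0;-1 0 0 0.015 0;-1 0 0 0.018 0;-1 0 0 0.021 0;-1 0 0 0.024 0;-1 0 0 0.024 0", squeeze=30)

```text
clock: 8.95
eef_pos: [503.1, -20.2, 206.1]
tcp_rot: [3.141, -0.009, 0.001]
contact_force: [7.8, 0.6, 8.5]
opening: 0.714
```

```bash
python3 - <<'E'
from h import *
pic("scene","scene6"); pic("wrist","wrist6")
find(["box_center","box_lip","lid_pull"],["scene","wrist"])
s=r.sense(); print(s["eef_pos"],s["tcp_rot"],s["contact_force"],s["wrist_torque"],s["opening"]*85)
E
```

```text
box_center scene [(0.9, [517, -21, 38]), (0.72, [259, 295, 30])]
box_center wrist [(0.75, [515, -18, 45])]
box_lip scene [(0.92, [594, -25, 76]), (0.66, [345, 286, 35])]
box_lip wrist [(0.64, [600, -19, 74])]
lid_pull scene [(0.81, [172, 357, 31]), (0.59, [414, -22, 56])]
lid_pull wrist []
[502.43785803 -20.1899127  206.05515049] [ 3.14135169e+00 -7.15977572e-03  7.13272011e-04] [ 6.00526719 -1.31551043  5.86383904] [ 0.07823847 -0.65753229 -0.02640319] 60.50963688354919
```

View pics/wrist6.png

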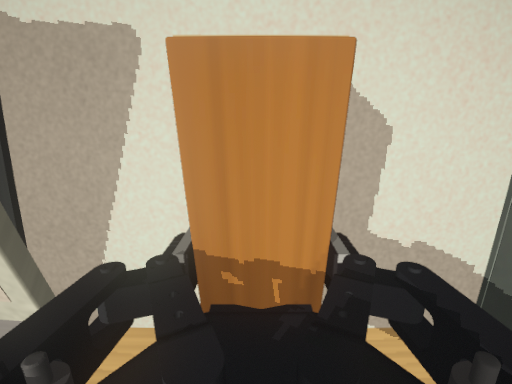

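The wrist picture shows the nose dropped (front edge now at row 38, the far face barely visible): the box is turning level in the pads with small force. I'll go on.

Call:
apply_moves(motion="-1 0 0 0.003 0;-1 0 0 0.006 0;-1 0 0 0.009 0;-1 0 0 0.011 0;-1 0 0 0.013 0;-1 0 0 0.013 0")

```text
clock: 9.85
eef_pos: [502.3, -20.2, 192.7]
tcp_rot: [3.141, -0.006, 0.001]
contact_force: [6.0, -0.2, 5.7]
opening: 0.716
```

```bash
python3 - <<'E'
from h import *
pic("scene","scene7"); pic("wrist","wrist7")
find(["box_center","box_lip","lid_pull"],["scene","wrist"])
s=r.sense(); print(s["eef_pos"],s["tcp_rot"],s["contact_force"],s["wrist_torque"],s["opening"]*85)
E
```

```text
box_center scene [(0.95, [513, -21, 24]), (0.57, [257, 295, 31])]
box_center wrist [(0.94, [512, -16, 29])]
box_lip scene [(0.75, [345, 287, 36]), (0.57, [600, -23, 46])]
box_lip wrist [(0.91, [599, -21, 44])]
lid_pull scene [(0.8, [173, 356, 30])]
lid_pull wrist []
[501.9329564  -20.18140002 192.70355545] [ 3.14135802e+00 -5.63319919e-03  7.56219803e-04] [ 6.14879332 -0.46025012  5.35376119] [-0.05341049 -0.41076538  0.00151613] 60.961792230845866
```

View pics/wrist7.png

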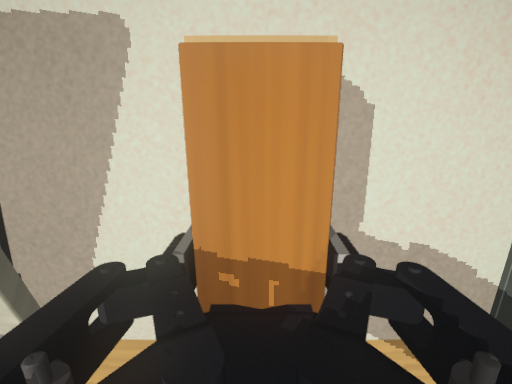

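```bash
python3 - <<'E'
from h import *
f=grab_frame("wrist")
print(ray(f,(261,43),52+2),ray(f,(261,37),42+2), ray(f,(261,43),50),ray(f,(261,37),40))
E
```

```text
[596.46338784 -19.66870708  54.        ] [601.31907609 -19.68272576  44.        ] [597.50088215 -19.67425718  50.        ] [602.43171543 -19.68828063  40.        ]
```

The light strip in front of the lid (rows 37–43) puts the lid about 5 mm open, inside the 10 mm limit. The remaining tilt is about 1–2°. I'll lower a last 1.5 mm and let go.

Call:
apply_moves(motion="-1 0 0 0.0015 0;-1 0 0 0.0015 0;0.6 0 0 0.0015 0;0.8 0 0 0.0015 0;1 0 0 0.0015 0;1 0 0 0.0015 0;1 0 0 0.0015 0;1 0 0 0.0015 0;1 0 0 0.0015 0;1 0 0 0.0015 0")

```text
clock: 11.13
eef_pos: [499.7, -20.1, 190.2]
tcp_rot: [-3.142, 0.0, 0.001]
contact_force: [0.0, -0.7, -0.2]
opening: 0.995
```

```bash
python3 - <<'E'
from h import *
pic("wrist","wrist8"); f=pic("scene","scene8")
find(["box_center","box_lip","lid_pull"],["scene","wrist"])
s=r.sense(); print(s["eef_pos"],s["tcp_rot"],s["contact_force"],s["wrist_torque"],s["opening"]*85)
E
```

```text
box_center scene [(0.61, [512, -19, 24]), (0.55, [260, 298, 30])]
box_center wrist [(0.64, [514, -19, 28])]
box_lip scene [(0.82, [347, 286, 32]), (0.71, [597, -23, 42])]
box_lip wrist [(0.87, [602, -20, 40])]
lid_pull scene [(0.73, [414, -20, 59]), (0.66, [172, 355, 31]), (0.66, [778, 152, -2])]
lid_pull wrist []
[499.7412555  -20.08511569 190.18639675] [-3.14158592e+00  2.63768184e-05  7.75904488e-04] [-0.11414211 -0.10912066  0.25059563] [-0.00973863  0.01044026 -0.0108926 ] 84.9372274873201
```

View pics/wrist8.png

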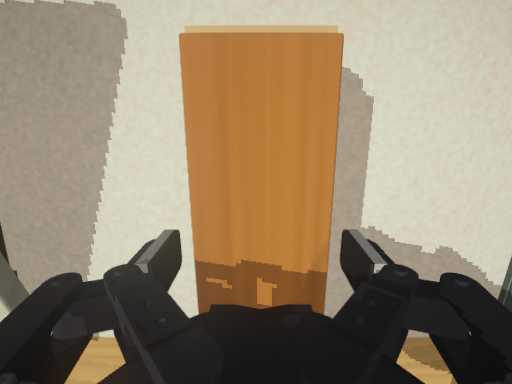

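```bash
python3 - <<'E'
from h import *
f=grab_frame("wrist")
print(ray(f,(261,33),50),ray(f,(261,26),40))
P=[(602.5,-51,40),(602.5,11,40),(602.5,-20,50)]
print(proj(f,P))
g=cv2.imread("pics/wrist8.png")[15:45,150:380]; cv2.imwrite("pics/w8c.png",cv2.resize(g,None,fx=3.4,fy=10,interpolation=cv2.INTER_NEAREST))
E
```

```text
[597.18389486 -19.53291681  50.        ] [602.64613121 -19.54440585  40.        ]
[[337.56638228  26.74313804]
 [186.6695498   26.82841176]
 [262.24922662  17.41809512]]
```

View pics/w8c.png

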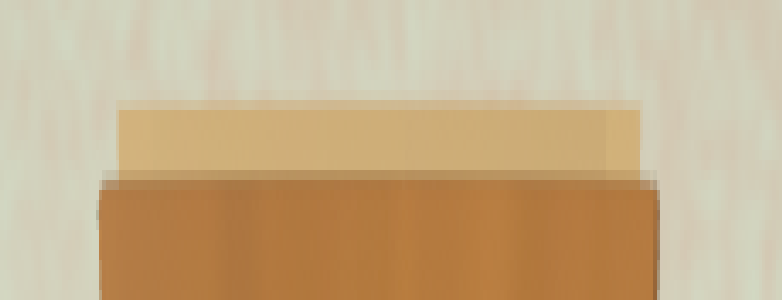

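Rim at row 25.5 and lid edge at row 33 put the lid 5.5 mm open, under 10. The box is level (lip at z 40) and let go, so step 2 is met. Next I'll shut the fingers and push the end board's inner face to -x.

Call:
apply_moves(motion="1 0 0 -0.03 0;1 0 0 -0.06 0;1 0 0 -0.08 0;-1 -0.03 0 -0.08 0;-1 -0.06 0 -0.08 0;-1 -0.06 0 -0.08 0;-1 -0.06 0 -0.08 0;-1 -0.06 0 -0.08 0;-1 -0.06 0 -0.08 0;-1 -0.06 0 -0.08 0;-1 -0.06 0 -0.06 0;-1 -0.06 0 -0.055 0;-1 -0.06 0 -0.055 0")

```text
clock: 12.67
eef_pos: [439.4, -20.1, 243.9]
tcp_rot: [-3.141, 0.003, 0.001]
contact_force: [-0.2, 0.5, -0.5]
opening: 0.003
```

```bash
python3 - <<'E'
from h import *
pic("wrist","wrist9"); f=pic("scene","scene9")
s=r.sense(); print(s["eef_pos"],s["contact_force"],s["opening"]*85)
im=cv2.imread("pics/scene9.png"); cv2.imwrite("pics/scene9c.png",cv2.resize(im[100:260,180:380],None,fx=4,fy=3.5)[:600,:800])
find(["lid_pull"],["scene","top"])
E
```

```text
[439.90072558 -20.10813303 245.08204691] [-0.19268546  0.55789923  0.74445373] -0.09603863358081657
lid_pull scene [(0.87, [413, -20, 57]), (0.78, [171, 359, 30])]
lid_pull top [(0.68, [178, 356, 30]), (0.62, [431, 326, 83])]
```

View pics/wrist9.png

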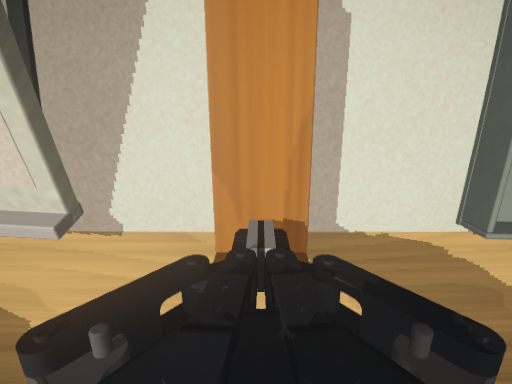

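View pics/scene9c.png

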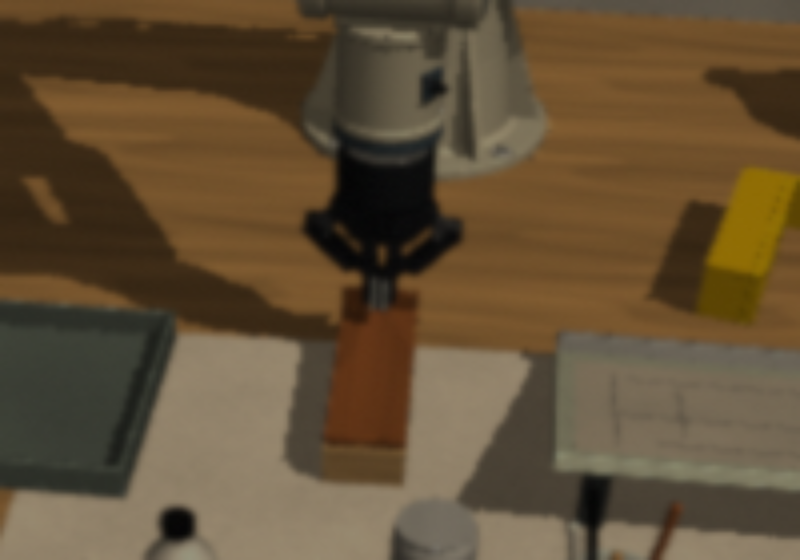

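Call:
apply_moves(motion="-1 0 0 0.003 0;-1 0 0 0.006 0;-1 0 0 0.009 0;-1 0 0 0.012 0;-1 0 0 0.012 0")

```text
clock: 13.28
eef_pos: [439.5, -20.1, 232.6]
tcp_rot: [-3.142, 0.001, 0.001]
contact_force: [-0.6, 0.4, -0.0]
opening: -0.002
```

Call:
apply_moves(motion="-1 -0.008 0 0 0;-1 -0.014 0 0 0;-1 -0.02 0 0 0;-1 -0.026 0 0 0;-1 -0.032 0 0 0;-1 -0.038 0 0 0;-1 -0.044 0 0 0;-1 -0.05 0 0 0;-1 -0.056 0 0 0;-1 -0.062 0 0 0;-1 -0.068 0 0 0;-1 -0.074 0 0 0;-1 -0.08 0 0 0;-1 -0.085 0 0 0;-1 -0.089 0 0 0;-1 -0.091 0 0 0;-1 -0.091 0 0 0;-1 -0.091 0 0 0")

```text
clock: 14.78
eef_pos: [348.9, -20.2, 233.3]
tcp_rot: [3.142, -0.0, 0.001]
contact_force: [-0.3, -0.2, -0.1]
opening: 0.0
```

```bash
python3 - <<'E'
from h import *
pic("wrist","wrist10"); f=pic("scene","scene10"); 
s=r.sense(); print(s["eef_pos"],s["contact_force"],s["opening"]*85)
im=cv2.imread("pics/scene10.png"); cv2.imwrite("pics/scene10c.png",cv2.resize(im[100:260,180:380],None,fx=4,fy=3.5)[:600,:800])
find(["lid_pull","box_center","box_lip"],["scene","wrist"])
E
```

```text
[349.06269147 -20.21303555 233.23734566] [ 0.04972285  0.5069385  -0.38434361] 0.09846283876199519
lid_pull scene [(0.83, [335, -19, 56]), (0.6, [173, 357, 31])]
lid_pull wrist []
box_center scene [(0.83, [259, 295, 31]), (0.69, [514, -18, 22])]
box_center wrist []
box_lip scene [(0.7, [343, 284, 33]), (0.58, [597, -22, 42])]
box_lip wrist []
```

View pics/scene10c.png

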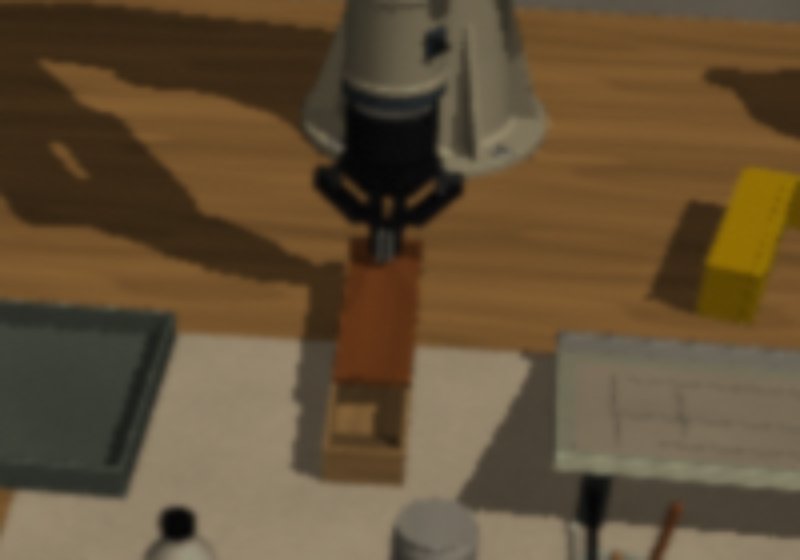

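View pics/wrist10.png

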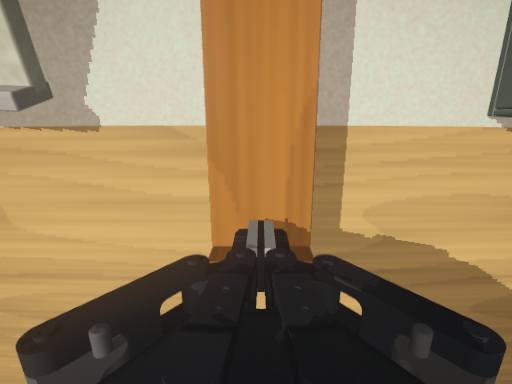

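```bash
python3 - <<'E'
from h import *
f=grab_frame("wrist"); s=r.sense(); e=s["eef_pos"]
# tool->camera fixed; current tool down yaw~0. shut finger tip, front edge
for d in (165,169,173,177): print(d,proj(f,[e+np.array([11,3,-d]),e+np.array([11,-3,-d])]).round(0).tolist(),"w62",proj(f,[e+np.array([11,31,-d]),e+np.array([11,-31,-d])]).round(0).tolist(),"open",proj(f,[e+np.array([11,42.5,-d]),e+np.array([11,-42.5,-d])]).round(0).tolist())
for n in ("wrist7","wrist10","wrist8"):
    g=cv2.imread(f"pics/{n}.png")[200:300,130:390]; cv2.imwrite(f"pics/{n}c.png",cv2.resize(g,None,fx=3,fy=3,interpolation=cv2.INTER_CUBIC))
E
```

```text
165 [[257.0, 222.0], [267.0, 222.0]] w62 [[206.0, 222.0], [319.0, 222.0]] open [[185.0, 222.0], [339.0, 222.0]]
169 [[257.0, 220.0], [267.0, 220.0]] w62 [[207.0, 220.0], [317.0, 220.0]] open [[187.0, 220.0], [337.0, 220.0]]
173 [[257.0, 217.0], [267.0, 217.0]] w62 [[208.0, 217.0], [316.0, 217.0]] open [[188.0, 217.0], [335.0, 217.0]]
177 [[257.0, 215.0], [267.0, 215.0]] w62 [[210.0, 215.0], [314.0, 215.0]] open [[190.0, 215.0], [334.0, 215.0]]
```

View pics/wrist7c.png

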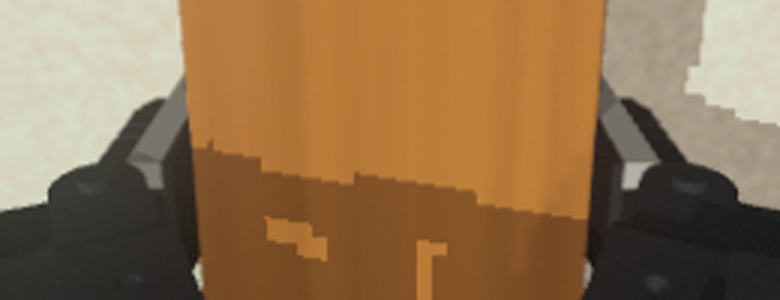

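View pics/wrist8c.png

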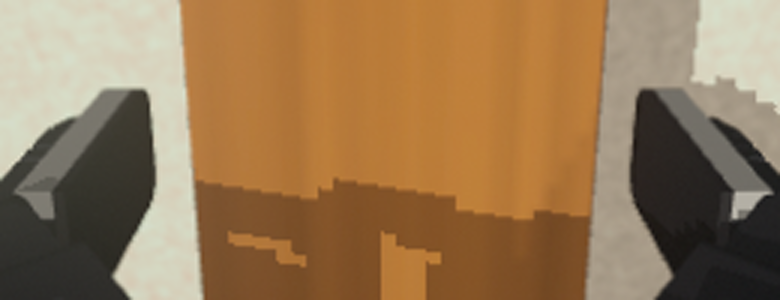

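View pics/wrist10c.png

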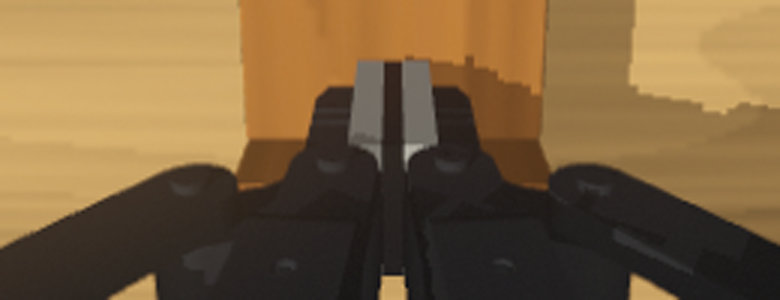

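The lid is ~84 mm open (pull at x≈335, box centre x≈513) and the box stands still, with the open front half visible at scene px ~(270,220). Next I'll regrip near the box's -x end, across the seam.

Call:
apply_moves(motion="-1 0.005 0 -0.02 0;1 0.005 0 -0.045 0;1 0.03 0 -0.045 0;1 0.06 0 -0.045 0;1 0.091 0 -0.045 0;1 0.091 0 -0.045 0;1 0.091 0 -0.045 0;1 0.091 0 -0.02 0;1 0.091 0 0.01 0;1 0.091 0 0.025 0;1 0.091 0 0.035 0;1 0.091 0 0.035 0;-1 0.091 0 0.035 0;-1 0.091 0 0.035 0;-1 0.091 0 0.035 0;-1 0.091 0 0.035 0;-1 0.091 0 0.035 0;-1 0.091 0 0.035 0;-1 0.091 0 0.035 0", squeeze=70)

```text
clock: 16.82
eef_pos: [440.0, -20.2, 199.4]
tcp_rot: [3.141, -0.001, 0.001]
contact_force: [-1.9, -0.6, 8.0]
opening: 0.709
```

```bash
python3 - <<'E'
from h import *
f=pic("wrist","wrist11"); s=r.sense(); print(s["eef_pos"],s["contact_force"],s["opening"]*85)
find(["tray_in"],["scene","wrist","top"])
find(["box_center","box_lip"],["wrist"])
g=cv2.imread("pics/top0.png")[130:240,270:380]; cv2.imwrite("pics/tray.png",cv2.resize(g,None,fx=5,fy=5))
E
```

```text
[439.95034069 -20.19965557 199.40697331] [-1.95092983 -1.78086448  7.61227947] 60.37737702743067
tray_in scene [(0.81, [522, -271, -1])]
tray_in wrist []
tray_in top [(0.84, [525, -271, 3])]
box_center wrist [(0.62, [516, -16, 27])]
box_lip wrist []
```

View pics/wrist11.png

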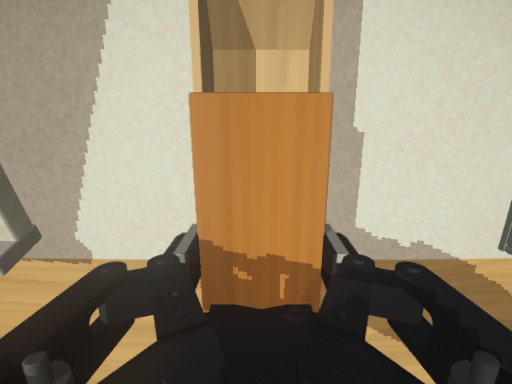

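View pics/tray.png

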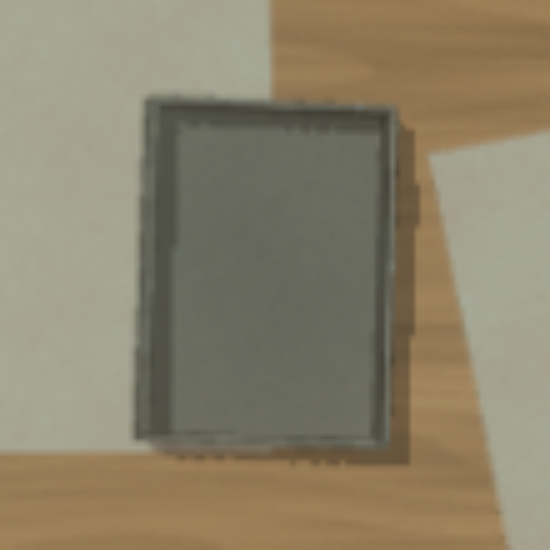

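Wrist picture: the pads (~(183,245), (340,245)) are closed on the sides near the box's rear, and the lid edge at row 93 shows it open. I'll lift a little and check for droop.

Call:
apply_moves(motion="-1 0 0 -0.004 0;-1 0 0 -0.008 0;-1 0 0 -0.012 0;-1 0 0 -0.016 0;-1 0 0 -0.02 0;-1 0 0 -0.02 0;-1 0 0 -0.02 0")

```text
clock: 17.7
eef_pos: [439.8, -20.1, 218.5]
tcp_rot: [3.142, -0.001, 0.001]
contact_force: [-0.7, -0.4, -4.3]
opening: 0.709
```

```bash
python3 - <<'E'
from h import *
pic("wrist","wrist12"); s=r.sense(); print(s["eef_pos"],s["contact_force"],s["wrist_torque"],s["opening"]*85)
find(["box_center","box_lip","lid_pull"],["wrist","scene"])
E
```

```text
[439.73165357 -20.11198631 218.24787497] [ 0.32368049 -0.06764446 -3.10859534] [0.00659256 0.18162341 0.00207618] 60.21537235224857
box_center wrist [(0.74, [515, -17, 44])]
box_center scene [(0.83, [259, 295, 31]), (0.69, [514, -18, 22])]
box_lip wrist []
box_lip scene [(0.7, [343, 284, 33]), (0.58, [597, -22, 42])]
lid_pull wrist []
lid_pull scene [(0.83, [335, -19, 56]), (0.6, [173, 357, 31])]
```

View pics/wrist12.png

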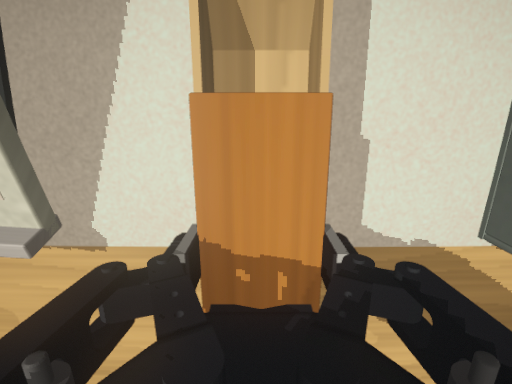

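It holds level at 70 N. Next I'll carry it over the tray.

Call:
apply_moves(motion="-1 0 0 -0.01 0;-1 0 0 -0.025 0;-1 0 0 -0.04 0;-1 -0.005 0.015 -0.05 0;-1 -0.01 0.035 -0.052 0;-1 -0.015 0.06 -0.052 0;-1 -0.02 0.085 -0.052 0;-1 -0.025 0.11 -0.052 0;-1 -0.03 0.135 -0.052 0;-1 -0.035 0.16 -0.052 0;-1 -0.035 0.185 -0.052 0;-1 -0.035 0.21 -0.052 0;-1 -0.035 0.23 -0.052 0;-1 -0.035 0.245 -0.052 0;-1 -0.035 0.252 -0.052 0;-1 -0.035 0.252 -0.052 0;-1 -0.035 0.252 -0.052 0")

```text
clock: 19.47
eef_pos: [404.7, -271.8, 270.3]
tcp_rot: [-3.141, 0.0, 0.0]
contact_force: [-0.1, 0.1, -3.6]
opening: 0.708
```

```bash
python3 - <<'E'
from h import *
pic("wrist","wrist13"); pic("scene","scene13"); s=r.sense(); print(s["eef_pos"],s["contact_force"],s["wrist_torque"],s["opening"]*85)
find(["box_center","box_lip","lid_pull"],["wrist","scene"])
im=cv2.imread("pics/scene13.png"); cv2.imwrite("pics/scene13c.png",cv2.resize(im[100:260,100:300],None,fx=4,fy=3.5)[:600,:800])
E
```

```text
[ 404.74050731 -271.2237438   270.18107522] [-0.6457598  -0.8021685  -4.31467646] [-0.01881771  0.20514427 -0.02032485] 60.12021846423393
box_center wrist [(0.58, [480, -270, 98])]
box_center scene [(0.82, [257, 297, 31]), (0.72, [478, -270, 92])]
box_lip wrist []
box_lip scene [(0.65, [562, -271, 112]), (0.62, [345, 287, 32])]
lid_pull wrist []
lid_pull scene [(0.85, [299, -271, 127]), (0.7, [174, 354, 33])]
```

View pics/scene13c.png

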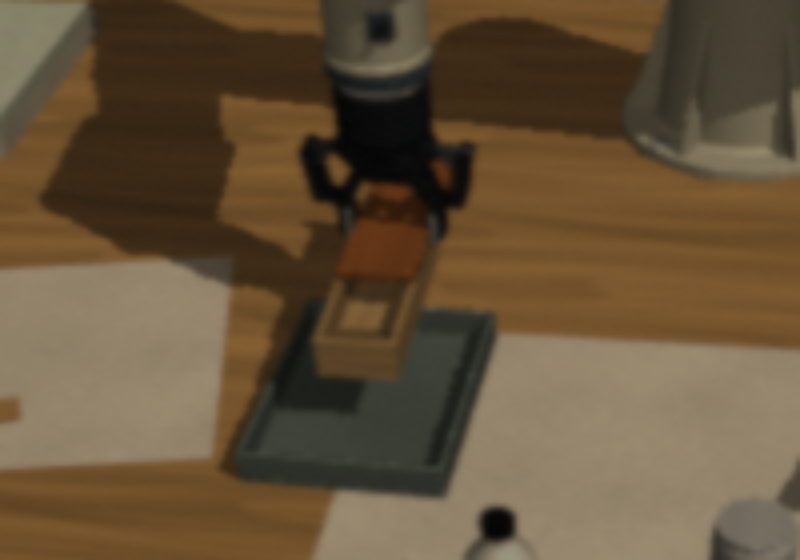

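View pics/wrist13.png

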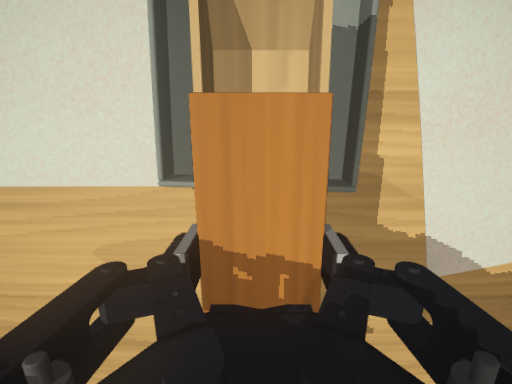

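Wrist and scene pictures show the box still level with the lid open, its nose over the tray and centred between the tray walls (px 155–370). I'll ease the grip to let the nose sag.

Call:
apply_moves(motion="-1 0 0 0 0;-1 0 0 0 0;-1 0 0 0 0;-1 0 0 0 0", squeeze=20)

```text
clock: 20.2
eef_pos: [404.9, -272.2, 270.2]
tcp_rot: [-3.142, 0.0, 0.001]
contact_force: [-0.1, -0.2, -3.5]
opening: 0.71
```

```bash
python3 - <<'E'
from h import *
pic("wrist","wrist14"); s=r.sense(); print(s["eef_pos"],s["contact_force"],s["wrist_torque"],s["opening"]*85)
find(["box_center","box_lip","lid_pull"],["scene"])
E
```

```text
[ 404.91470256 -272.17939374  270.16544295] [ 0.83247645 -0.24414488 -3.96646479] [0.06266658 0.15231782 0.00388493] 60.42702724181801
box_center scene [(0.82, [257, 297, 31]), (0.72, [478, -270, 92])]
box_lip scene [(0.65, [562, -271, 112]), (0.62, [345, 287, 32])]
lid_pull scene [(0.85, [299, -271, 127]), (0.7, [174, 354, 33])]
```

View pics/wrist14.png

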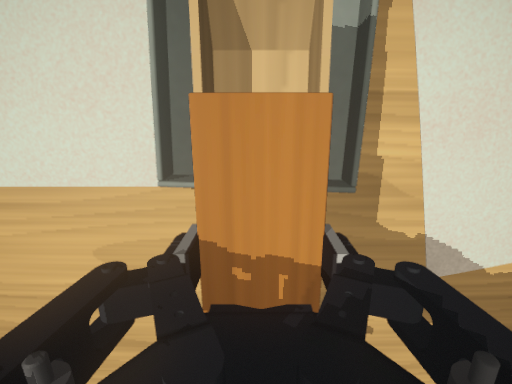

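At 20 N it does not slip. The tool can only stay vertical, so I'll use the fixed tray wall instead. From outside the tray, with the box pointing to -y, I'll press the lower nose edge against the wall's outer face and swing it down about the pads. The lip then overhangs into the tray. First I'll turn and reposition with a firm grip.

Call:
apply_moves(motion="-1 0 0 -0.005 0;-1 0 0 -0.01 0;-1 0.01 -0.02 -0.01 0.03;-1 0.02 -0.04 -0.01 0.065;-1 0.03 -0.06 -0.01 0.1;-1 0.04 -0.08 -0.01 0.135;-1 0.05 -0.105 -0.01 0.17;-1 0.06 -0.13 -0.01 0.205;-1 0.07 -0.155 -0.01 0.24;-1 0.08 -0.18 -0.01 0.275;-1 0.09 -0.2 -0.01 0.31;-1 0.1 -0.22 -0.01 0.345;-1 0.11 -0.24 -0.01 0.38;-1 0.118 -0.26 -0.01 0.415;-1 0.118 -0.26 -0.01 0.45;-1 0.118 -0.26 -0.01 0.485;-1 0.118 -0.26 -0.01 0.5;-1 0.118 -0.26 -0.01 0.5;-1 0.118 -0.26 -0.01 0.5", squeeze=70)

```text
clock: 21.98
eef_pos: [520.6, -32.1, 279.4]
tcp_rot: [-3.137, 0.032, -1.551]
contact_force: [-0.1, -1.1, -4.1]
opening: 0.708
```

```bash
python3 - <<'E'
from h import *
pic("wrist","wrist15"); pic("scene","scene15");f=pic("top","top15"); s=r.sense(); print(s["eef_pos"],s["tcp_rot"],s["contact_force"],s["wrist_torque"],s["opening"]*85,s["qpos"])
find(["box_center","box_lip","lid_pull","tray_in"],["wrist","scene","top"])
im=cv2.imread("pics/scene15.png"); cv2.imwrite("pics/scene15c.png",cv2.resize(im[100:260,140:340],None,fx=4,fy=3.5)[:600,:800])
E
```

```text
[520.74290943 -31.56211137 279.30141358] [-3.13705263  0.03187092 -1.54950506] [-0.86994514  0.19604802 -2.48439063] [0.18575819 0.07276819 0.00730374] 60.298216943427526 [-0.07384533  0.35537555  1.96031258  0.04379012  0.82488932  3.01682453]
box_center wrist [(0.69, [526, -96, 102])]
box_center scene [(0.93, [526, -96, 99]), (0.76, [258, 297, 31])]
box_center top [(0.88, [256, 300, 34])]
box_lip wrist []
box_lip scene [(0.83, [344, 284, 35]), (0.78, [524, -190, 117])]
box_lip top [(0.75, [526, -184, 111]), (0.67, [341, 290, 30]), (0.43, [780, 149, -1])]
lid_pull wrist []
lid_pull scene [(0.79, [521, 80, 140]), (0.72, [172, 359, 35])]
lid_pull top [(0.66, [519, 75, 142]), (0.49, [176, 355, 33])]
tray_in wrist []
tray_in scene [(0.85, [523, -271, 2])]
tray_in top [(0.8, [522, -272, 2])]
```

View pics/scene15c.png

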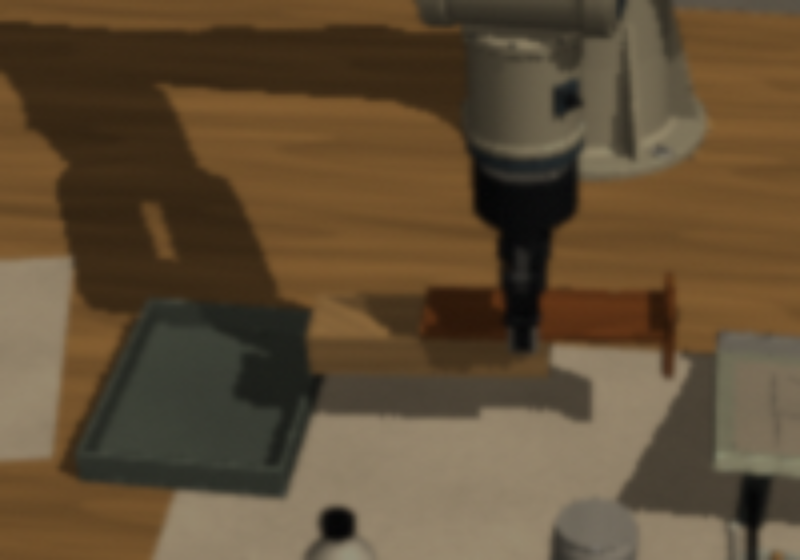

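View pics/wrist15.png

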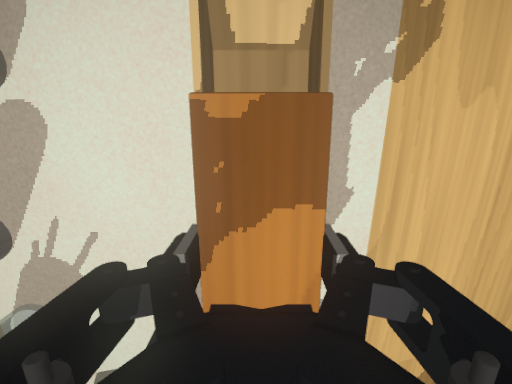

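The last joint reached its limit (3.017 of 3.02), so this heading isn't clean. I'll use the tray's other long side instead, with the box pointing +y, where the joint is mid-range. Turning back now.

Call:
apply_moves(motion="-1 0.02 0.006 -0.01 -0.03;-1 0.045 0.015 -0.01 -0.065;-1 0.07 0.023 -0.01 -0.1;-1 0.095 0.031 -0.01 -0.135;-1 0.12 0.039 -0.01 -0.17;-1 0.145 0.047 -0.01 -0.205;-1 0.17 0.055 -0.01 -0.24;-1 0.195 0.063 -0.01 -0.275;-1 0.22 0.071 -0.01 -0.31;-1 0.24 0.078 -0.01 -0.345;-1 0.26 0.084 -0.01 -0.38;-1 0.275 0.089 -0.01 -0.415;-1 0.288 0.093 -0.01 -0.45;-1 0.288 0.093 -0.01 -0.485;-1 0.288 0.093 -0.01 -0.5;-1 0.288 0.093 -0.01 -0.5")

```text
clock: 24.07
eef_pos: [433.7, -321.8, 279.4]
tcp_rot: [-3.109, -0.004, 0.023]
contact_force: [0.9, 0.6, -3.3]
opening: 0.706
```

Call:
apply_moves(motion="-1 0.005 0.015 0 -0.03;-1 0.01 0.03 0 -0.065;-1 0.017 0.045 0 -0.1;-1 0.024 0.06 0 -0.135;-1 0.031 0.075 0 -0.17;-1 0.038 0.09 0 -0.205;-1 0.045 0.105 0 -0.24;-1 0.052 0.12 0 -0.275;-1 0.059 0.135 0 -0.31;-1 0.066 0.15 0 -0.345;-1 0.072 0.165 0 -0.38;-1 0.078 0.18 0 -0.415;-1 0.084 0.195 0 -0.45;-1 0.084 0.205 0 -0.475;-1 0.084 0.21 0 -0.482;-1 0.084 0.21 0 -0.482;-1 0.084 0.21 0 -0.482")

```text
clock: 25.48
eef_pos: [522.5, -529.4, 272.7]
tcp_rot: [3.14, -0.033, 1.533]
contact_force: [-0.7, -0.0, -3.8]
opening: 0.711
```

```bash
python3 - <<'E'
from h import *
pic("wrist","wrist16"); pic("scene","scene16");f=pic("top","top16"); s=r.sense(); print(s["eef_pos"],s["tcp_rot"],s["contact_force"],s["wrist_torque"],s["opening"]*85,s["qpos"])
find(["box_center","box_lip","lid_pull","tray_in"],["scene","top"])
im=cv2.imread("pics/scene16.png"); cv2.imwrite("pics/scene16c.png",cv2.resize(im[100:260,30:230],None,fx=4,fy=3.5)[:600,:800])
E
```

```text
[ 522.59840167 -528.93778189  273.04952659] [ 3.13945091 -0.03258209  1.53495631] [ 0.4682379   0.75906303 -3.38355614] [-0.17934901 -0.01417735  0.03317569] 60.32405071576609 [-0.79914066  0.66280947  1.43596181  0.02862002  1.06397609 -0.7774233 ]
box_center scene [(0.64, [260, 295, 29]), (0.62, [530, -453, 98]), (0.15, [527, -367, 121])]
box_center top [(0.94, [524, -453, 98]), (0.94, [254, 298, 35])]
box_lip scene [(0.91, [527, -368, 120]), (0.78, [345, 287, 35])]
box_lip top [(0.78, [532, -364, 118]), (0.62, [343, 288, 29])]
lid_pull scene [(0.79, [175, 357, 34]), (0.76, [520, -634, 129]), (0.6, [527, -453, 99])]
lid_pull top [(0.62, [179, 355, 31])]
tray_in scene [(0.81, [523, -270, -1])]
tray_in top [(0.81, [524, -270, 3])]
```

View pics/scene16c.png

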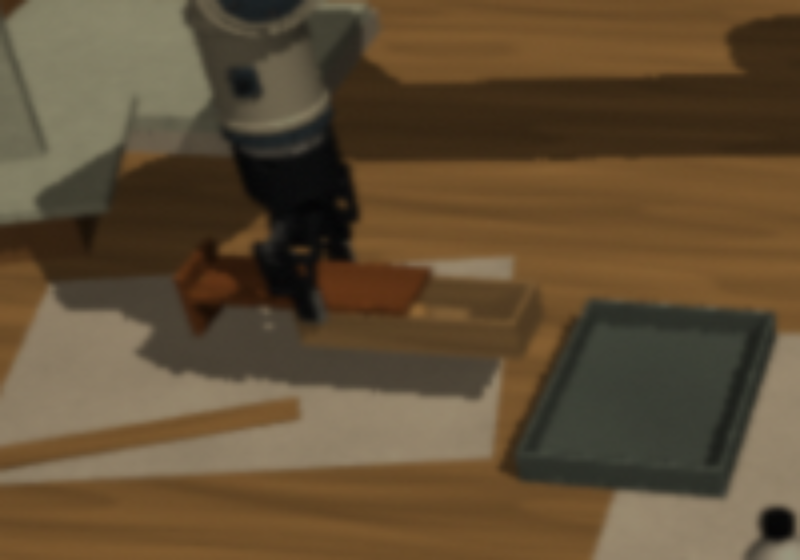

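View pics/top16.png

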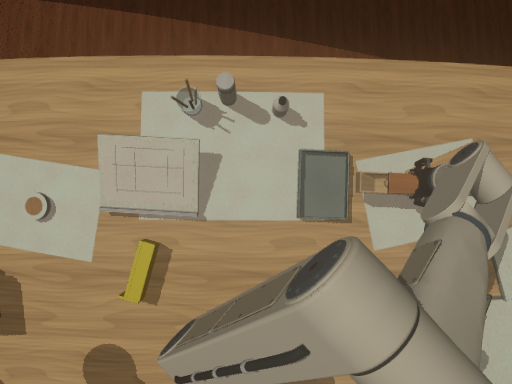

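Top and scene pictures show the box pointing at the tray's near long side, nose at top px ~(360,183) and the tray wall at ~(350,185). I'll lower it so its bottom edge faces the wall.

Call:
apply_moves(motion="-1 0 0 0.015 0;-1 0 0 0.03 0;-1 0 0 0.045 0;-1 0 0 0.054 0;-1 0 0 0.058 0;-1 0 0 0.058 0;-1 0.005 0 0.058 0;-1 0.01 0 0.058 0;-1 0.015 0 0.058 0;-1 0.015 0 0.058 0")

```text
clock: 26.87
eef_pos: [523.5, -516.5, 219.3]
tcp_rot: [3.135, -0.02, 1.538]
contact_force: [-5.3, -19.6, -0.9]
opening: 0.709
```

```bash
python3 - <<'E'
from h import *
pic("scene","scene17");pic("top","top17"); s=r.sense(); print(s["eef_pos"],s["tcp_rot"],s["contact_force"],s["wrist_torque"],s["opening"]*85)
find(["box_center","box_lip","lid_pull"],["scene","top"])
im=cv2.imread("pics/scene17.png"); cv2.imwrite("pics/scene17c.png",cv2.resize(im[120:260,60:240],None,fx=4.4,fy=4.2)[:600,:800])
E
```

```text
[ 523.40526947 -516.64514846  219.21494152] [ 3.13466988 -0.02062049  1.53774558] [ -4.85132385 -18.57408925  -1.33163887] [-3.40465863  0.9882412   0.43382722] 60.076472333855065
box_center scene [(0.89, [531, -442, 44]), (0.85, [260, 295, 30])]
box_center top [(0.62, [526, -444, 48]), (0.56, [256, 300, 33])]
box_lip scene [(0.72, [343, 287, 34]), (0.59, [530, -358, 64])]
box_lip top [(0.82, [531, -351, 62])]
lid_pull scene [(0.68, [520, -622, 78]), (0.51, [176, 356, 30])]
lid_pull top [(0.5, [178, 356, 29])]
```

View pics/scene17c.png

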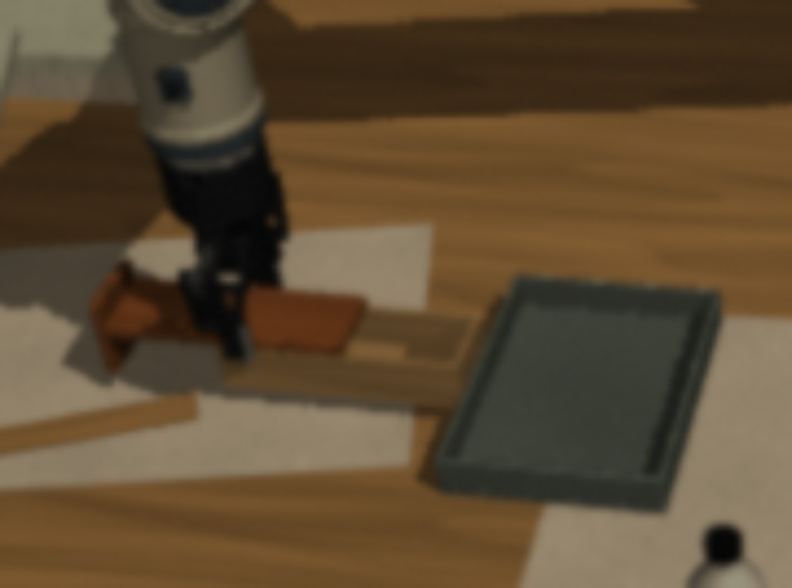

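Contact with the wall (~19 N). I'll ease the squeeze and follow the pivot arc.

Call:
apply_moves(motion="-1 0 0 0 0;-1 0 0 0 0;-1 0 0 0 0;-1 0.003 0 -0.002 0;-1 0.006 0 -0.006 0;-1 0.008 0 -0.011 0;-1 0.01 0 -0.016 0;-1 0.012 0 -0.022 0;-1 0.014 0 -0.028 0;-1 0.016 0 -0.032 0;-1 0.018 0 -0.036 0;-1 0.018 0 -0.036 0", squeeze=20)

```text
clock: 28.27
eef_pos: [524.4, -498.6, 256.3]
tcp_rot: [3.134, -0.023, 1.537]
contact_force: [-2.7, -14.4, -0.5]
opening: 0.709
```

```bash
python3 - <<'E'
from h import *
pic("scene","scene18");pic("wrist","wrist18"); s=r.sense(); print(s["eef_pos"],s["tcp_rot"],s["contact_force"],s["wrist_torque"],s["opening"]*85)
find(["box_center","box_lip","lid_pull"],["scene","top"])
im=cv2.imread("pics/scene18.png"); cv2.imwrite("pics/scene18c.png",cv2.resize(im[120:260,60:240],None,fx=4.4,fy=4.2)[:600,:800])
E
```

```text
[ 524.34479779 -498.80105223  255.88357476] [ 3.13385865 -0.02250332  1.53684372] [ -1.7754944  -14.1617042    0.08342448] [-2.75302237  0.42348765  0.12952537] 60.1425201826511
box_center scene [(0.98, [528, -438, 65]), (0.87, [257, 295, 30])]
box_center top [(0.62, [526, -444, 48]), (0.56, [256, 300, 33])]
box_lip scene [(0.96, [348, 283, 33]), (0.88, [530, -352, 64])]
box_lip top [(0.82, [531, -351, 62])]
lid_pull scene [(0.83, [524, -599, 142]), (0.8, [174, 358, 31])]
lid_pull top [(0.5, [178, 356, 29])]
```

View pics/scene18c.png

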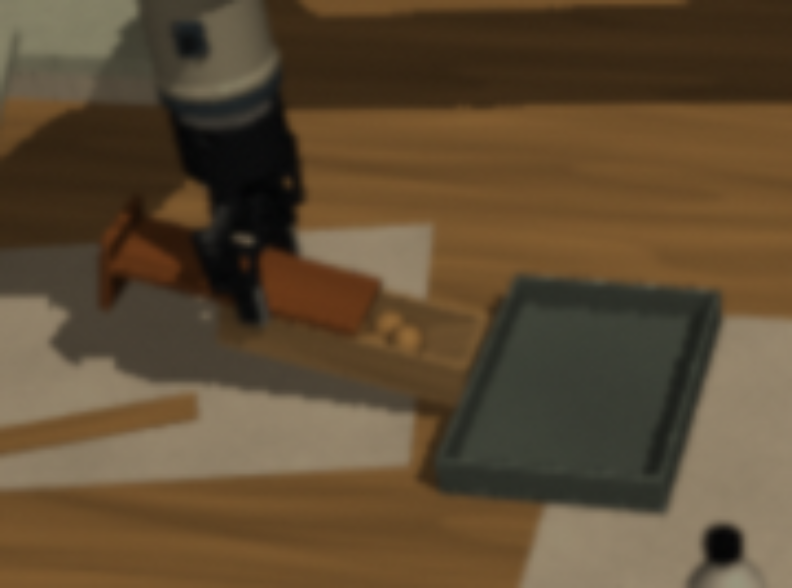

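View pics/wrist18.png

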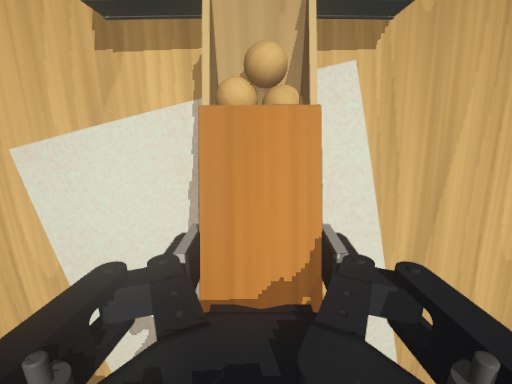

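The swing works: the box is ~13° nose-down, and three balls show on the ramp at wrist px ~(265,63), (237,92), (282,97). I'll go on to ~28°.

Call:
apply_moves(motion="-1 0.004 0 -0.007 0;-1 0.008 0 -0.013 0;-1 0.012 0 -0.018 0;-1 0.016 0 -0.024 0;-1 0.02 0 -0.03 0;-1 0.024 0 -0.035 0;-1 0.025 0 -0.036 0;-1 0.025 0 -0.036 0")

```text
clock: 29.33
eef_pos: [525.0, -473.2, 291.8]
tcp_rot: [3.135, -0.026, 1.537]
contact_force: [-0.7, -8.4, -1.7]
opening: 0.707
```

```bash
python3 - <<'E'
from h import *
pic("scene","scene19");pic("wrist","wrist19"); s=r.sense(); print(s["eef_pos"],s["tcp_rot"],s["contact_force"],s["wrist_torque"],s["opening"]*85)
find(["box_center","box_lip","lid_pull"],["scene","top"])
im=cv2.imread("pics/scene19.png"); cv2.imwrite("pics/scene19c.png",cv2.resize(im[120:260,60:240],None,fx=4.4,fy=4.2)[:600,:800])
E
```

```text
[ 524.9567408  -473.39699267  291.45457505] [ 3.13554472 -0.02634922  1.53668659] [ 0.17812438 -6.92933321 -1.15240166] [-1.89550099  0.19031745  0.09330827] 60.702210208297075
box_center scene [(0.69, [259, 296, 30]), (0.58, [529, -424, 87])]
box_center top [(0.62, [526, -444, 48]), (0.56, [256, 300, 33])]
box_lip scene [(0.9, [343, 285, 34]), (0.65, [529, -345, 62])]
box_lip top [(0.82, [531, -351, 62])]
lid_pull scene [(0.52, [172, 353, 29])]
lid_pull top [(0.5, [178, 356, 29])]
```

View pics/scene19c.png

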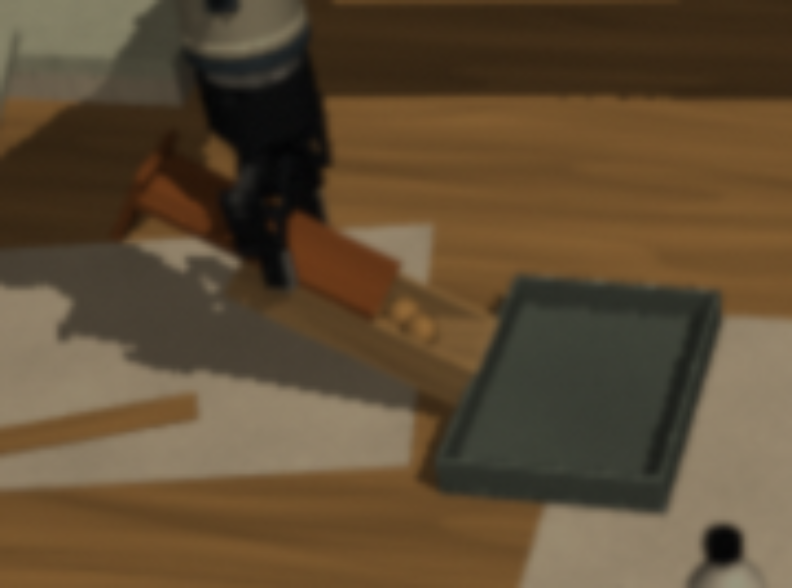

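View pics/wrist19.png

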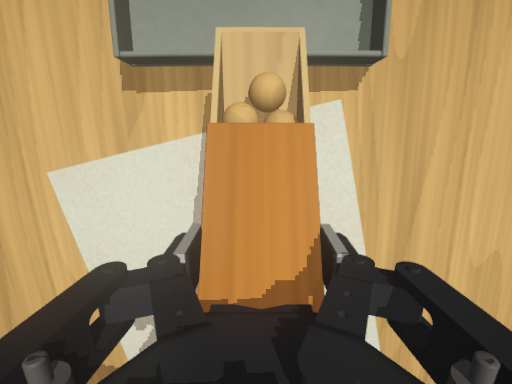

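```bash
python3 - <<'E'
from h import *
f=grab_frame("wrist")
print(ray(f,(260,66),34),ray(f,(260,57),34),[ray(f,(260,28),z).round(1) for z in (55,62,66)])
for uv in [(120,66),(385,66)]: print(ray(f,uv,34))
E
```

```text
[ 530.86635173 -359.25904328   34.        ] [ 531.10957393 -352.51309511   34.        ] [array([ 531.5, -338.2,   55. ]), array([ 531.4, -340.5,   62. ]), array([ 531.3, -341.8,   66. ])]
[ 417.71729379 -354.60275831   34.        ]
[ 632.43013564 -362.12008365   34.        ]
```

The wall's outer edge is at y≈-359 and the lip at y≈-340, so the lip overhangs the tray inside by ~12 mm. I'll pour now.

Call:
apply_moves(motion="-1 0.005 0 -0.004 0;-1 0.01 0 -0.008 0;-1 0.015 0 -0.011 0;-1 0.02 0 -0.015 0;-1 0.026 0 -0.019 0;-1 0.032 0 -0.023 0;-1 0.038 0 -0.027 0;-1 0.04 0 -0.028 0;-1 0.04 0 -0.028 0;-1 0.04 0 -0.028 0;-1 0.04 0 -0.028 0")

```text
clock: 30.7
eef_pos: [526.3, -434.4, 321.4]
tcp_rot: [3.135, -0.026, 1.537]
contact_force: [-1.5, -7.7, 3.0]
opening: 0.712
```

```bash
python3 - <<'E'
from h import *
pic("scene","scene20");pic("wrist","wrist20"); s=r.sense(); print(s["eef_pos"],s["tcp_rot"],s["contact_force"],s["wrist_torque"],s["opening"]*85)
find(["box_center","box_lip","lid_pull","ball0_center"],["scene","wrist"])
im=cv2.imread("pics/scene20.png"); cv2.imwrite("pics/scene20c.png",cv2.resize(im[120:260,60:240],None,fx=4.4,fy=4.2)[:600,:800])
E
```

```text
[ 526.28808671 -434.50140928  321.33079679] [ 3.13499192 -0.02592202  1.53676831] [-1.32833421 -7.31424979  4.39326665] [-1.73832429  0.43496502  0.13568216] 60.22845422153014
box_center scene [(0.65, [261, 295, 30]), (0.56, [529, -407, 104])]
box_center wrist [(0.67, [529, -402, 112])]
box_lip scene [(0.81, [346, 288, 33]), (0.75, [528, -336, 56]), (0.22, [524, -276, 20])]
box_lip wrist [(0.71, [531, -334, 57])]
lid_pull scene [(0.77, [526, -503, 250]), (0.58, [173, 356, 31]), (0.38, [544, -271, 22])]
lid_pull wrist []
ball0_center scene [(0.56, [534, -299, 25])]
ball0_center wrist [(0.86, [528, -295, 18]), (0.73, [532, -337, 57]), (0.2, [527, -403, 109])]
```

View pics/scene20c.png

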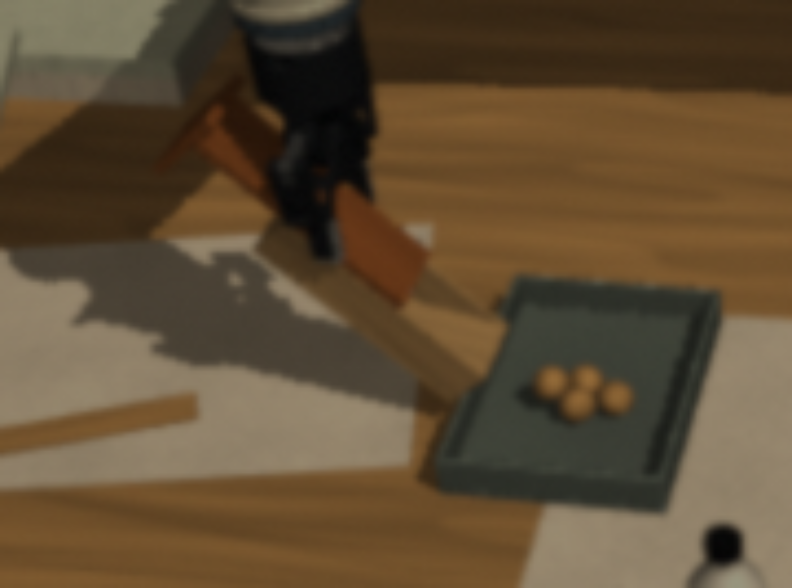

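View pics/wrist20.png

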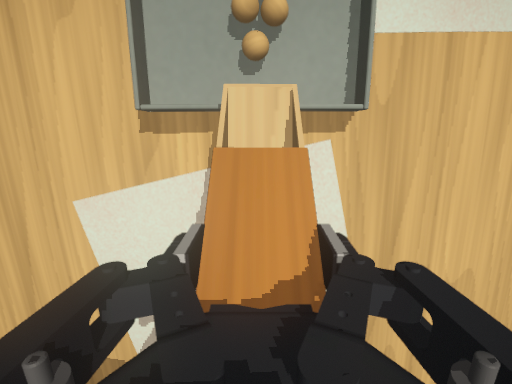

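All four balls lie in the tray (scene crop ~(550,380)–(618,397)), and the box is empty with its lid still open. Next I'll find the loose ruler, to keep the box clear of it when setting down.

```bash
python3 - <<'E'
from h import *
f=grab_frame("scene")
for uv in [(105,211),(105,216),(23,232),(23,238)]: print(ray(f,uv,3).round(0))
f=grab_frame("top")
for uv in [(407,177),(484,144)]: print(ray(f,uv,3).round(0))
E
```

```text
[ 532. -563.    3.]
[ 556. -555.    3.]
[ 659. -796.    3.]
[ 684. -783.    3.]
[ 552. -559.    3.]
[ 669. -840.    3.]
```

The ruler's end is near (540,-560), so I'll set the box down beside it at x≈455. First I'll back away from the wall and shift sideways.

Call:
apply_moves(motion="-1 -0.01 0 -0.005 0;-1 -0.02 -0.01 -0.01 0;-1 -0.03 -0.025 -0.01 0;-1 -0.04 -0.04 -0.01 0;-1 -0.042 -0.055 -0.01 0;-1 -0.042 -0.065 -0.01 0;-1 -0.042 -0.07 -0.01 0;-1 -0.042 -0.07 -0.01 0;-1 -0.042 -0.07 0 0;-1 -0.042 -0.07 0.01 0;-1 -0.042 -0.07 0.01 0", squeeze=25)

```text
clock: 32.22
eef_pos: [454.4, -471.1, 303.9]
tcp_rot: [3.142, -0.035, 1.537]
contact_force: [-0.4, -0.3, -4.4]
opening: 0.71
```

```bash
python3 - <<'E'
from h import *
pic("scene","scene21"); s=r.sense(); print(s["eef_pos"],s["tcp_rot"],s["contact_force"],s["wrist_torque"],s["opening"]*85)
find(["box_center","box_lip","lid_pull"],["scene"])
im=cv2.imread("pics/scene21.png"); cv2.imwrite("pics/scene21c.png",cv2.resize(im[100:260,40:240],None,fx=4,fy=3.7)[:600,:800])
E
```

```text
[ 454.56860637 -471.33290358  304.70778943] [ 3.14128245 -0.03457502  1.53667077] [ 0.03412381  0.66235638 -2.71427522] [-0.05946161  0.01883173  0.01656666] 60.29251018362158
box_center scene [(0.74, [258, 297, 32]), (0.33, [552, -235, 19])]
box_lip scene [(0.82, [456, -369, 43]), (0.56, [346, 288, 34])]
lid_pull scene [(0.72, [456, -543, 235])]
```

View pics/scene21c.png

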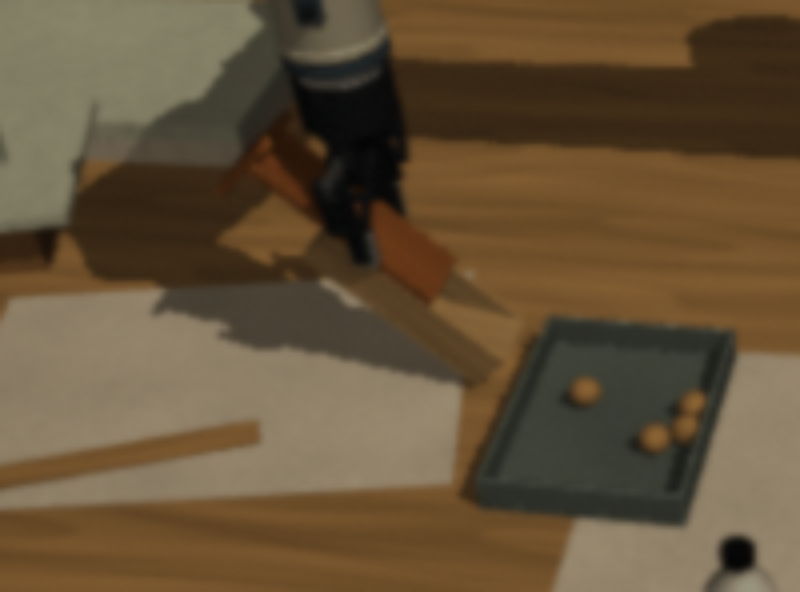

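Call:
apply_moves(motion="-1 0 0 0.004 0;-1 -0.006 0 0.008 0;-1 -0.014 0 0.012 0;-1 -0.02 0 0.016 0;-1 -0.026 0 0.021 0;-1 -0.032 0 0.026 0;-1 -0.037 0 0.031 0;-1 -0.042 0 0.036 0;-1 -0.047 0 0.042 0;-1 -0.047 0 0.042 0")

```text
clock: 33.25
eef_pos: [452.8, -520.1, 263.1]
tcp_rot: [3.138, -0.029, 1.535]
contact_force: [-0.7, -2.4, 4.8]
opening: 0.706
```

```bash
python3 - <<'E'
from h import *
pic("scene","scene22"); s=r.sense(); print(s["eef_pos"],s["tcp_rot"],s["contact_force"],s["wrist_torque"],s["opening"]*85)
find(["box_center","box_lip","lid_pull"],["scene"])
im=cv2.imread("pics/scene22.png"); cv2.imwrite("pics/scene22c.png",cv2.resize(im[100:260,40:240],None,fx=4,fy=3.7)[:600,:800])
E
```

```text
[ 452.85118284 -519.8661057   263.50221537] [ 3.13783526 -0.02950603  1.53519192] [-0.94320986 -2.45440543  3.33081209] [-0.0274028   0.27999625  0.097978  ] 60.313695938353476
box_center scene [(0.91, [457, -477, 61]), (0.75, [257, 294, 32])]
box_lip scene [(0.94, [458, -394, 38]), (0.63, [345, 286, 35]), (0.43, [546, 276, -2])]
lid_pull scene [(0.92, [450, -614, 166]), (0.58, [174, 356, 30]), (0.53, [497, -306, 17])]
```

View pics/scene22c.png

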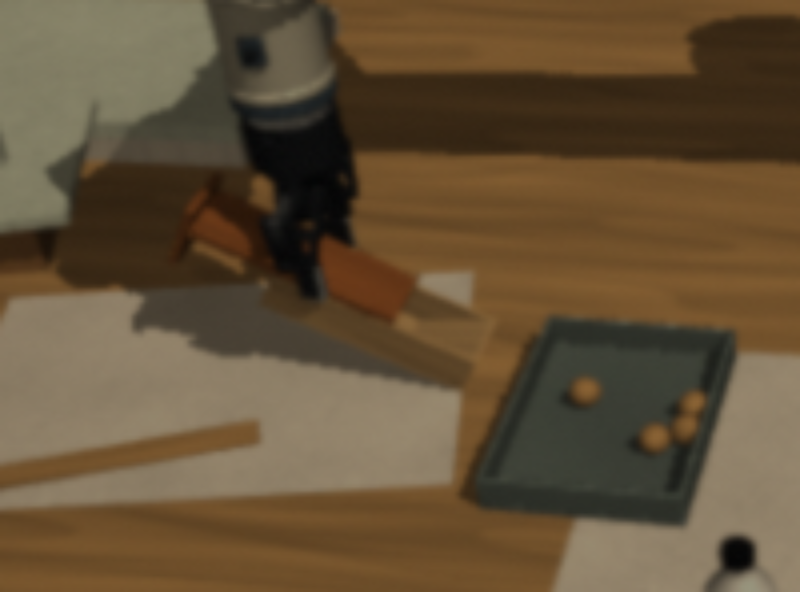

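It's turning back, at ~27° now with low force. I'll continue down.

Call:
apply_moves(motion="-1 -0.005 0 0.006 0;-1 -0.01 0 0.012 0;-1 -0.014 0 0.018 0;-1 -0.018 0 0.024 0;-1 -0.022 0 0.03 0;-1 -0.026 0 0.036 0;-1 -0.029 0 0.042 0;-1 -0.032 0 0.048 0;-1 -0.034 0 0.053 0;-1 -0.036 0 0.057 0;-1 -0.036 0 0.06 0;-1 -0.036 0 0.06 0")

```text
clock: 34.45
eef_pos: [451.8, -551.9, 202.4]
tcp_rot: [3.14, -0.032, 1.536]
contact_force: [-2.1, -2.7, 6.1]
opening: 0.708
```

```bash
python3 - <<'E'
from h import *
pic("scene","scene23"); pic("wrist","wrist23"); s=r.sense(); print(s["eef_pos"],s["tcp_rot"],s["contact_force"],s["wrist_torque"],s["opening"]*85)
find(["box_center","box_lip","lid_pull"],["scene","wrist"])
im=cv2.imread("pics/scene23.png"); cv2.imwrite("pics/scene23c.png",cv2.resize(im[100:260,40:240],None,fx=4,fy=3.7)[:600,:800])
E
```

```text
[ 451.77910977 -551.91395487  202.31358414] [ 3.13941959 -0.03199768  1.53623426] [-1.44169129 -2.58956737  5.64456719] [0.21281842 0.40161629 0.14079446] 60.35707803394523
box_center scene [(0.78, [258, 296, 27]), (0.6, [455, -499, 23])]
box_center wrist [(0.89, [455, -495, 28])]
box_lip scene [(0.92, [345, 286, 34]), (0.9, [454, -412, 44])]
box_lip wrist []
lid_pull scene [(0.8, [449, -656, 59])]
lid_pull wrist []
```

View pics/scene23c.png

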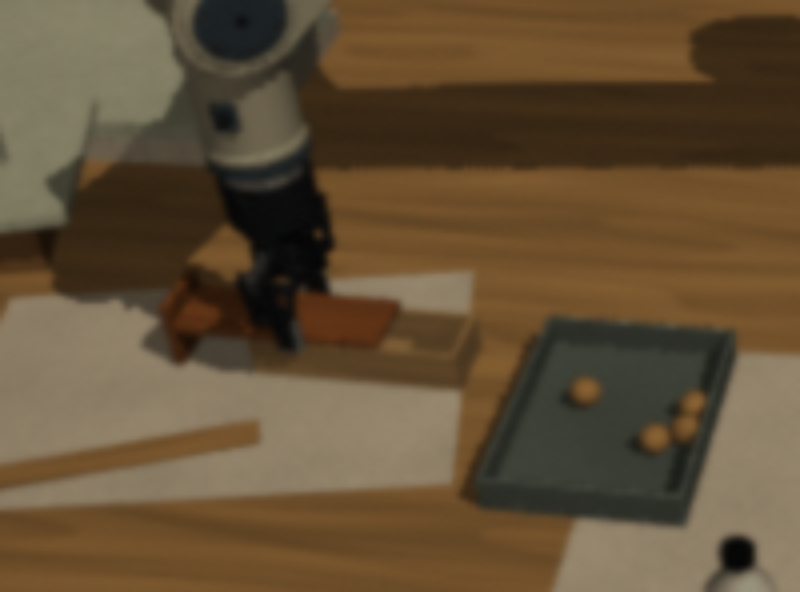

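Call:
apply_moves(motion="-1 0 0 0.001 0;-1 0 0 0.002 0;-1 0 0 0.003 0;-1 0 0 0.003 0")

```text
clock: 35.18
eef_pos: [451.8, -551.9, 202.2]
tcp_rot: [3.139, -0.032, 1.536]
contact_force: [-8.2, 4.4, 27.8]
opening: 0.709
```

The force rose to 28 N with no further travel, so the box is flat on the desk. I'll ease off and let go.

Call:
apply_moves(motion="-1 0 0 -0.003 0;0.6 0 0 -0.003 0;1 0 0 -0.003 0;1 0 0 -0.003 0;1 0 0 -0.003 0;1 0 0 -0.003 0;1 0 0 -0.003 0;1 0 0 -0.02 0;1 0 0 -0.05 0;1 0 0 -0.09 0;1 0 0 -0.13 0;1 0 0 -0.15 0;1 0 0 -0.15 0;1 0 0 -0.15 0")

```text
clock: 36.35
eef_pos: [451.6, -556.8, 350.7]
tcp_rot: [3.137, -0.03, 1.536]
contact_force: [0.4, -0.1, 0.1]
opening: 1.0
```

```bash
python3 - <<'E'
from h import *
pic("scene","scene24"); pic("wrist","wrist24"); s=r.sense(); print(s["eef_pos"],s["tcp_rot"],s["contact_force"],s["opening"]*85)
find(["box_center","box_lip","lid_pull","ball0_center","pen_pot","spray_can","glue_bottle"],["scene","wrist"])
for c in ("scene","top"): print([(x["conf"],[round(v) for v in x["point"]]) for x in spotter.place_of("ball0_center",c)])
im=cv2.imread("pics/scene24.png"); cv2.imwrite("pics/scene24c.png",cv2.resize(im[100:260,40:240],None,fx=4,fy=3.7)[:600,:800])
E
```

```text
[ 451.0617219  -556.10534893  347.71824592] [ 3.14037419 -0.03372557  1.53590274] [-0.02071105  0.54018879 -1.44752592] 84.6362291287097
box_center scene [(0.74, [456, -414, 45]), (0.71, [455, -498, 22]), (0.62, [260, 296, 29])]
box_center wrist [(0.73, [453, -497, 29])]
box_lip scene [(0.8, [341, 286, 34]), (0.6, [455, -413, 42])]
box_lip wrist [(0.6, [459, -412, 41])]
lid_pull scene [(0.91, [450, -656, 56]), (0.55, [174, 356, 30]), (0.2, [539, -214, 16])]
lid_pull wrist [(0.89, [450, -659, 54])]
ball0_center scene [(0.43, [498, -306, 14])]
ball0_center wrist []
pen_pot scene [(0.58, [779, 153, 1])]
pen_pot wrist []
spray_can scene [(0.89, [807, 36, 0]), (0.23, [537, -212, 16])]
spray_can wrist []
glue_bottle scene [(0.55, [767, -135, -2]), (0.32, [512, -210, 19])]
glue_bottle wrist []
[(0.43, [498, -306, 14])]
[(0.45, [493, -302, 16])]
```

View pics/scene24c.png

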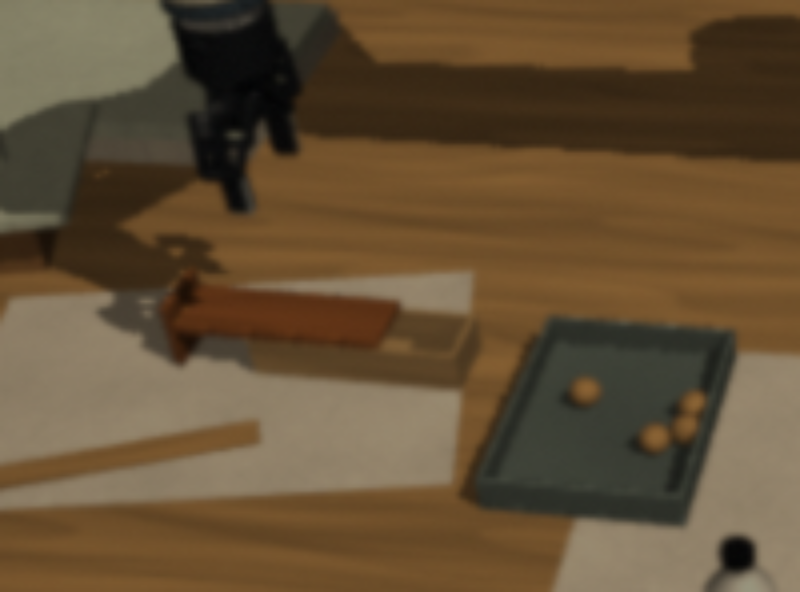

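View pics/wrist24.png

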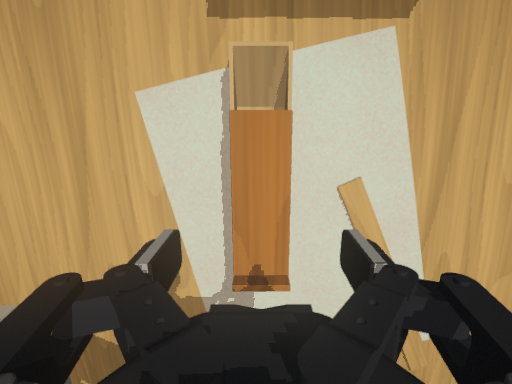

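The box stands level and empty (scene crop ~(360,335)), the four balls lie in the tray, and the gripper is clear. Handing in.

```bash
python3 -c "
from rig import r
print(r.sign_off())"
```

```text
the job is handed in; nothing more can be done
None
```

The job is done and handed in at about 36 s of the 72 s. All four balls are in the grey tray, and the empty box is back on the desk, level and let go. The hand-in reports no verdict.

**What I did**
- I pinched lid and box across the seam and lifted the box off the board. The desk turned it level as I lowered it, and I let go with the lid about 5.5 mm open (limit 10 mm).
- I pushed the lid open to about 84 mm and regripped near the box's rear, on both lid and box.
- The tool can only point straight down, and at 20 N the box did not sag under its own weight. I tipped it to about 45° by pressing its lower nose edge against the tray's outer wall. This is under the 50° you gave, but all four balls came out.
- I swung it back level on the desk beside the tray and let go.

**Last checks**
- **Box:** the centre read about 22–29 mm high and the lip 41–42 mm, which fits a level box. The lid is about 62 mm open.
- **Balls:** the last picture shows all four in the tray.
- **Bystanders:** the pen pot, spray can and glue bottle are within about 5 mm of where they were first measured, about the detection error.

**What went wrong or disagreed**
- My first heading for the tip ran the last joint to 3.017 rad (limit 3.02) and left the tool about 0.03 rad off vertical. I turned round and tipped at the other side of the tray.
- In the last check the ball detector found only one ball with fair confidence (0.43–0.45), so the count of four rests on the picture.
- One box detection put the centre at the lip, which the picture does not support.

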